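Set up the see-saw mixer for a load check

ROBOT

A 7-joint arm with a two-finger parallel gripper is mounted at the origin on a cart in front of the work surface, level with it; the furniture and walls round the work are solid. World frame = base frame: x ahead of the robot, y to its left, z up, the work surface at z = 0. Lengths are in m, angles in rad, forces in N, time in s.
With the tool pointing down it reaches from about 0.4 to 0.9 m from the base axis. Payload 5.5 kg.
Tool frame: the origin (TCP) lies where the fingers leave the gripper's body, on its centre line; the fingertips stand 73 mm ahead of it and the grasp point (between the pads) lies 54 mm ahead of it (bot.tcp_to_tips is the distance from the TCP to the fingertips, in m); z points along the fingers, y is the line along which they close (so a half turn about z gives the same grasp; the last joint's range is limited). The gripper opens to 85 mm and grips with 20 to 120 N. Pads are 22 mm wide; open, the fingers measure 114 mm over their backs; the gripper's body (76 mm by 85 mm) begins 54 mm behind the grasp point. The pads swing forward as they close: fully open they stand 13 mm farther back than shut.
Start: joints at [-1.033, 0.501, -0.427, 1.55, 0.221, 1.138, -0.21], TCP at [0.176, 0.626, 0.304] pointing down, gripper open.
Joint ranges: [-2.88, 2.88], [-0.31, 2.03], [-1.54, 1.56], [0.2, 2.42], [-1.41, 4.55], [0.19, 2.02], [-2.57, 2.57]. Speed limits (rad/s): [2.57, 2.57, 3.14, 3.14, 3.14, 3.14, 3.14].

INTERFACE

Orientations are given as a rotation vector (axis times angle).
In Python, from rig import bot gives the robot as it stands.
- The arm moves only by the shell command python3 -m crank 'ROWS'. ROWS is JSON, a list of rows, each an object with "claw": the closure, from -1 (fully open) to 1 (shut), so that 0 is half open; "xyz": the shift along the tool's x, y, z in cm, a list of three; "twist": the turn, a rotation vector about the tool's x, y, z in rad, a list of three. A call has exactly 10 rows; each row shifts and turns the commanded pose from where the row before left it, along the tool's axes as they then stand; what a row does not reach is not made up. A row lasts 1/12 s, in which the tool goes at most 41.7 mm and 7.16 degrees, less where a joint would pass 70% of its speed; a pose out of reach is approached as far as the arm can. A call is refused whole if a number of a shift passes 4.17 or a number of a turn 0.125, either way. A call with a gripper value outside its range is refused whole. The fingers move at their own pace and stop on an object; the grip force is fixed at half the most. Time passes only in rows, so rows that do not move let the fingers close, or fill a call up. It gives the time, the measured TCP pose, the force, the opening and the grip force at its end, in the units of the state.
- bot.get_obs(): the state, without advancing time (a new reading comes with each control period).
- bot.read_camera(name): name is "scene" or "top" or "wrist"; returns (picture, depth): 480x640x3 uint8, blue, green, red; 480x640 float32, m along the optical axis (not along the pixel's ray), 0 where there is no reading.
- bot.calibration(name): a dict with "vfov" (degrees; the focal length in pixels is half the picture's height over the tangent of half this angle, whatever the lens; pixels are square), "cx", "cy" (the principal point, pixels), "distortion" ([k1, k2, p1, p2, k3] as OpenCV has them; the pictures are not rectified), "extrinsics" (4x4, takes a point from camera to world coordinates); the wrist camera has in their place "tool_from_camera" (4x4, takes a point from camera to tool coordinates, whose origin is the TCP and whose axes are the flange's). Camera axes: x right, y down, z forward; pixel columns grow to the right and rows downward; lengths in m; the calibration is good to about 2 mm. A picture is of the moment at which its call begins: read the wrist's pose just before it. calibration takes no time and is no camera call.
- bot.hand_in(): hands the job in; it is judged then, once.
The state is a dict: "clock": time; "qpos": joint angles; "qvel": joint speeds; "effort": joint torques, N m; "tool_pos": TCP position; "tool_rot": TCP orientation; "force": force on the tool from outside, world axes, zero at the start; "moment": the same for the moment, N m; "finger_gap": finger opening in m; "gripper_force": force on a finger pad.
Only numpy, scipy, OpenCV 4.12 (cv2) and the standard library are available. Lean on these libraries where they do the work, as an engineer would, in place of code of your own. Each camera call takes 0.05 s, during which the arm holds its last target. There are 200 camera calls.

TASK

Set the see-saw mixer up for its load check. First, with its tray still empty, fit every guard post from the stand in the slotted rail in front of the tray: lower the hammer head through the slot until the collar sits on the rail, then turn it a quarter turn so that the head lies square across the slot under the lips, and leave the post standing. Then load all of the ballast weights upright on the tray, on both sides of its middle rib, so that the tray stays level; leave the jar of caps and everything else where it is.

Things in the scene. Friction and masses are not known exactly. Their poses are not given: they have to be found in the camera images.
- post_1: Guard post, 120 g: hammer head 34 (its x) x 14 (y) x 7 mm; neck 13 mm round; collar 36 mm across, underside 14 mm over the origin; square shaft 16 x 16 mm (flats facing x and y) from 19 to 117 mm, cap to 122 mm. Origin: centre of the head's underside, z up the post. At first it hangs upright by its collar in a pocket of the stand; lifts straight out. Two or three are there; the absent one reads None.
- post_2: Guard post, 120 g: hammer head 34 (its x) x 14 (y) x 7 mm; neck 13 mm round; collar 36 mm across, underside 14 mm over the origin; square shaft 16 x 16 mm (flats facing x and y) from 19 to 117 mm, cap to 122 mm. Origin: centre of the head's underside, z up the post. At first it hangs upright by its collar in a pocket of the stand; lifts straight out. Two or three are there; the absent one reads None.
- post_3: Guard post, 120 g: hammer head 34 (its x) x 14 (y) x 7 mm; neck 13 mm round; collar 36 mm across, underside 14 mm over the origin; square shaft 16 x 16 mm (flats facing x and y) from 19 to 117 mm, cap to 122 mm. Origin: centre of the head's underside, z up the post. At first it hangs upright by its collar in a pocket of the stand; lifts straight out. Two or three are there; the absent one reads None.
- weight_1: Squat steel ballast weight, 200 g, all alike: disc 50 mm across and 24 mm high with a round knob on top, 22 mm across between 37 and 47 mm over the underside (neck 18 mm below it), 48 mm high in all. Stands upright on the bench at the start. Origin: centre of its underside, z up. Three to five are there; absent ones read None.
- weight_2: Squat steel ballast weight, 200 g, all alike: disc 50 mm across and 24 mm high with a round knob on top, 22 mm across between 37 and 47 mm over the underside (neck 18 mm below it), 48 mm high in all. Stands upright on the bench at the start. Origin: centre of its underside, z up. Three to five are there; absent ones read None.
- weight_3: Squat steel ballast weight, 200 g, all alike: disc 50 mm across and 24 mm high with a round knob on top, 22 mm across between 37 and 47 mm over the underside (neck 18 mm below it), 48 mm high in all. Stands upright on the bench at the start. Origin: centre of its underside, z up. Three to five are there; absent ones read None.
- weight_4: Squat steel ballast weight, 200 g, all alike: disc 50 mm across and 24 mm high with a round knob on top, 22 mm across between 37 and 47 mm over the underside (neck 18 mm below it), 48 mm high in all. Stands upright on the bench at the start. Origin: centre of its underside, z up. Three to five are there; absent ones read None.
- weight_5: Squat steel ballast weight, 200 g, all alike: disc 50 mm across and 24 mm high with a round knob on top, 22 mm across between 37 and 47 mm over the underside (neck 18 mm below it), 48 mm high in all. Stands upright on the bench at the start. Origin: centre of its underside, z up. Three to five are there; absent ones read None.
- rail_mid (a point): Centre of the rail's slot on its top face, 21 mm over the bench; fixed, z up. Steel channel with the slot along this frame's y: slot 22 mm wide, 300 mm long, ends closed, lips 4 mm thick; inside 42 mm wide, 14 mm deep under the lips: a head can turn freely. A seated post's origin is 14 mm below this point. Posts may stand anywhere within 140 mm of the middle.
- tray_mid (a point): Middle of the tray's mat, on its top, 68 mm over the bench when level; moves with the tray. Tray 150 (x) x 360 mm (y) outside, rim 4 mm thick, 22 mm over the mat. A rib 24 mm wide, 12 mm over the mat, runs along x through this point over the pivot axis (8 mm below). Grey lines on the mat at y = +-70, +-140 mm. The rail is 155 mm away to -x.
- tray (a joint): Tilt of the tray, rad; 0 level, positive: its +y side is up; stops at +-0.12. A damped spring of 1.5 N m/rad centres it: one weight out of balance tips it well out of level, a few mm of difference in the weights' distances from the rib hardly shows.
- cap_jar: A clear jar of small caps with a white lid, 63 mm diameter, 57 mm high, standing on the bench among the weights; not to be moved. Origin: centre of its underside.
- post_stand: grey plastic block, 190 mm (x) x 75 mm (y) x 20 mm high, fixed on the bench, with three through pockets 23 mm (x) x 43 mm (y) at x = -60, 0 and 60 mm that hold the posts. Origin: centre of its underside.
There are look-alikes about, which are no part of the job. Leave any blue or red look-alike of the weight_2 alone.

How it is judged:
By the outcome, as a careful person would: the job done as asked, in the order asked, and still so for the second after the job is handed in, with the robot touching nothing.
Of post_1, post_2, post_3 only 2 to 3 are there at a start; the rules pass over those that are not, and their reading is None.
Of weight_1, weight_2, weight_3, weight_4, weight_5 only 3 to 5 are there at a start; the rules pass over those that are not, and their reading is None.
At some moment in a run one of weight_1, weight_2, weight_3, weight_4, weight_5 may be knocked a few centimetres aside while the robot is not near it.
It also fails if it takes over 210 s, if anything falls off the work surface, if the arm or the gripper's body presses on something with over 40 N, if the wrist force passes 120 N, or if a joint passes its speed limit or range.

## Working session

There is one attempt and no reset: what is moved stays moved. The work goes in short steps, Python scripts to look and compute and a shell command to move; the robot and the scene stay as the last step left them, time stands still between calls to the robot, and variables do not carry over. Pictures are saved under pics/ and viewed, at most 14 in all, crops included, and the job is handed in when it is done.

```bash
mkdir -p pics; cat > h.py <<'E'
import numpy as np, cv2
from scipy.spatial.transform import Rotation as R
from rig import bot
def cam(name):
    o=bot.get_obs(); im,d=bot.read_camera(name); c=bot.calibration(name)
    if name=='wrist':
        T=np.eye(4);T[:3,:3]=R.from_rotvec(o['tool_rot']).as_matrix();T[:3,3]=o['tool_pos'];T=T@np.array(c['tool_from_camera'])
    else: T=np.array(c['extrinsics'])
    f=240/np.tan(np.radians(c['vfov'])/2)
    K=np.array([[f,0,c['cx']],[0,f,c['cy']],[0,0,1]])
    return im,d,K,np.array(c['distortion'],float),T
def cloud(d,K,D,T):
    v,u=np.mgrid[:480,:640]
    p=cv2.undistortPoints(np.stack([u,v],-1).reshape(-1,1,2).astype(np.float64),K,D).reshape(480,640,2)
    P=np.concatenate([p*d[...,None],d[...,None]],-1)@T[:3,:3].T+T[:3,3]
    P[d<=0]=np.nan
    return P
def st():
    o=bot.get_obs(); print(round(o['clock'],2),'pos',np.round(o['tool_pos'],4),'R',np.round(R.from_rotvec(o['tool_rot']).as_matrix(),3).tolist(),'F',np.round(o['force'],1),'gap',round(o['finger_gap'],4),round(o['gripper_force'],1)); return o
E
python3 - <<'E'
from h import *
st()
for n in ('scene','top'):
    im,d,K,D,T=cam(n); P=cloud(d,K,D,T); np.savez(f'{n}.npz',im=im,P=P)
    print(n,T.round(3).tolist()); cv2.imwrite(f'pics/{n}0.png',im)
E
```

```text
0.0 pos [0.1763 0.625  0.3028] R [[-0.962, 0.271, -0.001], [0.271, 0.962, -0.002], [0.0, -0.002, -1.0]] F [ 0.7  0.2 -0.4] gap 0.0855 0.0
scene [[0.905, -0.216, 0.366, 0.034], [-0.425, -0.479, 0.768, -0.858], [0.01, -0.851, -0.525, 0.732], [0.0, 0.0, 0.0, 1.0]]
top [[-0.003, -0.989, 0.147, 0.245], [-1.0, 0.001, -0.009, 0.099], [0.009, -0.147, -0.989, 1.676], [0.0, 0.0, 0.0, 1.0]]
```

View pics/top0.png

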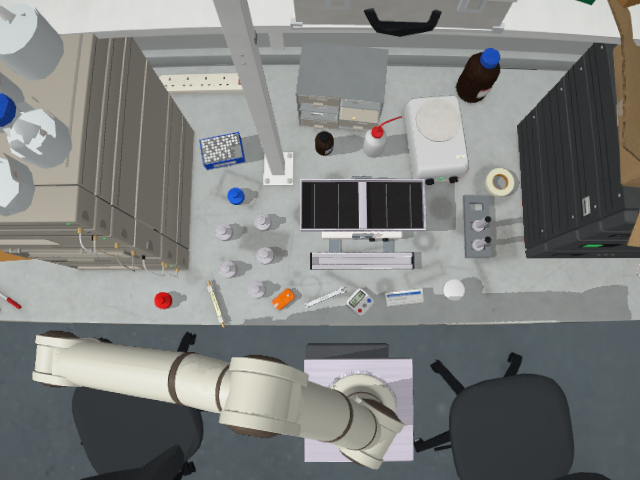

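View pics/scene0.png

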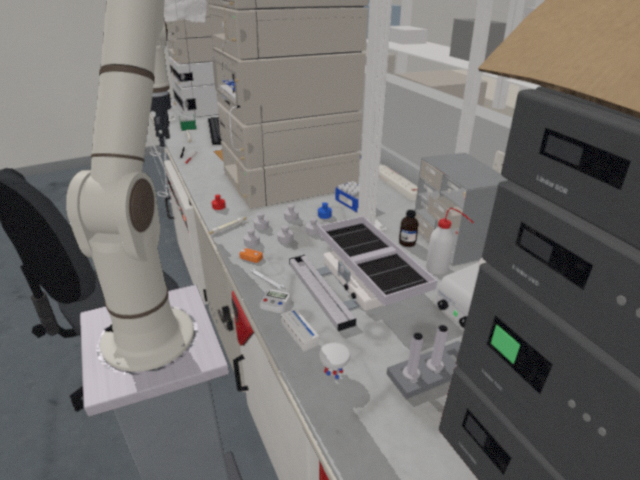

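The top view shows:
- **Weights:** five grey at about (224,231), (263,222), (229,268), (264,255) and (257,291). The blue and red look-alikes are at (236,195) and (163,299).
- **Tray and rail:** tray at (363,205), rail at (361,261).
- **Posts:** the stand at (479,226) holds two posts, at (478,226) and (478,244).
- **Jar:** lid at (453,289).

```bash
python3 - <<'E'
from h import *
z=np.load('top.npz');P=z['P'];im=z['im']
def reg(n,u0,u1,v0,v1,zl,zh):
    Q=P[v0:v1,u0:u1].reshape(-1,3);Q=Q[(Q[:,2]>zl)&(Q[:,2]<zh)]
    if len(Q)==0: print(n,'none');return
    xy=Q[:,:2].astype(np.float32);r=cv2.minAreaRect(xy)
    print(n,len(Q),'c',np.round(r[0],3),'sz',np.round(r[1],3),'ang',round(r[2],1),'med',np.median(Q,0).round(3),'zmax',Q[:,2].max().round(3))
for i,(u,v) in enumerate([(224,231),(263,222),(229,268),(264,255),(257,291)]):
    reg(f'w{i}top',u-14,u+14,v-16,v+14,.033,.055)
    reg(f'w{i}disc',u-14,u+14,v-16,v+14,.015,.03)
reg('post_a',468,492,205,260,.10,.14)
reg('post_a1',468,492,205,233,.10,.14)
reg('post_a2',468,492,234,260,.10,.14)
reg('stand',455,500,190,265,.014,.026)
reg('tray',295,432,175,235,.05,.1)
reg('rail',300,420,245,275,.015,.03)
reg('jar',435,470,270,305,.04,.07)
print(P[228,:][[325,400]],P[185,[320,345,380,410]])
z=np.load('scene.npz');P=z['P']
reg('s_rail',285,360,250,335,.016,.026);reg('s_stand',380,475,330,400,.015,.024);reg('s_posts',400,455,320,375,.10,.14)
E
```

```text
w0top 52 c [0.525 0.397] sz [0.021 0.042] ang 49.6 med [0.523 0.397 0.046] zmax 0.055
w0disc 157 c [0.523 0.398] sz [0.049 0.049] ang 22.1 med [0.52  0.394 0.024] zmax 0.03
w1top 50 c [0.558 0.283] sz [0.028 0.025] ang 13.9 med [0.554 0.284 0.047] zmax 0.054
w1disc 154 c [0.553 0.284] sz [0.048 0.048] ang 3.5 med [0.55  0.281 0.025] zmax 0.03
w2top 51 c [0.414 0.382] sz [0.023 0.027] ang 57.4 med [0.412 0.383 0.046] zmax 0.053
w2disc 154 c [0.412 0.384] sz [0.048 0.045] ang 1.5 med [0.409 0.381 0.025] zmax 0.03
w3top 52 c [0.454 0.271] sz [0.033 0.024] ang 72.8 med [0.454 0.274 0.046] zmax 0.054
w3disc 166 c [0.453 0.274] sz [0.048 0.047] ang 1.7 med [0.45  0.271 0.024] zmax 0.03
w4top 50 c [0.352 0.299] sz [0.039 0.019] ang 85.3 med [0.352 0.299 0.047] zmax 0.055
w4disc 165 c [0.35  0.299] sz [0.047 0.048] ang 0.5 med [0.35  0.296 0.025] zmax 0.03
post_a 109 c [ 0.513 -0.361] sz [0.018 0.075] ang 87.1 med [ 0.534 -0.358  0.126] zmax 0.135
post_a1 58 c [ 0.542 -0.362] sz [0.018 0.017] ang 89.1 med [ 0.541 -0.36   0.126] zmax 0.134
post_a2 51 c [ 0.483 -0.359] sz [0.018 0.015] ang 84.
[... 218 characters left out ...]
.099
rail 857 c [ 0.448 -0.013] sz [0.07  0.308] ang 0.3 med [ 0.427 -0.017  0.021] zmax 0.03
jar 375 c [ 0.346 -0.274] sz [0.064 0.058] ang 89.7 med [ 0.347 -0.273  0.059] zmax 0.07
[[ 0.52651558  0.09699106  0.06610056]
 [ 0.52662013 -0.12042288  0.06492563]] [[ 0.65356054  0.11144287  0.0685886 ]
 [ 0.65250911  0.0385851   0.07271021]
 [ 0.65538726 -0.06472922  0.06208218]
 [ 0.6545719  -0.15277418  0.06659792]]
s_rail 1076 c [ 0.436 -0.029] sz [0.329 0.185] ang 68.5 med [ 0.443 -0.037  0.02 ] zmax 0.026
s_stand 1413 c [ 0.543 -0.363] sz [0.079 0.195] ang 89.5 med [ 0.514 -0.369  0.019] zmax 0.024
s_posts 311 c [ 0.513 -0.362] sz [0.02  0.076] ang 87.4 med [ 0.492 -0.366  0.119] zmax 0.13
```

```bash
python3 -m crank '[{"claw":-1,"xyz":[0,0,0],"twist":[0,0,-0.0915]},{"claw":-1,"xyz":[0,0,0],"twist":[0,0,-0.0915]},{"claw":-1,"xyz":[0,0,0],"twist":[0,0,-0.0915]},{"claw":-1,"xyz":[-2.6,-3,0],"twist":[0,0,0]},{"claw":-1,"xyz":[-2.6,-3,0],"twist":[0,0,0]},{"claw":-1,"xyz":[-2.6,-3,0],"twist":[0,0,0]},{"claw":-1,"xyz":[-2.6,-3,0],"twist":[0,0,0]},{"claw":-1,"xyz":[-2.6,-3,0],"twist":[0,0,0]},{"claw":-1,"xyz":[-2.6,-3,0],"twist":[0,0,0]},{"claw":-1,"xyz":[-2.6,-3,0],"twist":[0,0,0]}]'
python3 -m crank '[{"claw":-1,"xyz":[-0.9,-4,0],"twist":[0,0,0]},{"claw":-1,"xyz":[-0.9,-4,0],"twist":[0,0,0]},{"claw":-1,"xyz":[-0.9,-4,0],"twist":[0,0,0]},{"claw":-1,"xyz":[-0.9,-4,0],"twist":[0,0,0]},{"claw":-1,"xyz":[-0.9,-4,0],"twist":[0,0,0]},{"claw":-1,"xyz":[-0.9,-4,0],"twist":[0,0,0]},{"claw":-1,"xyz":[-0.9,-4,0],"twist":[0,0,0]},{"claw":-1,"xyz":[-0.9,-4,0],"twist":[0,0,0]},{"claw":-1,"xyz":[-0.9,-4,0],"twist":[0,0,0]},{"claw":-1,"xyz":[-0.9,-4,0],"twist":[0,0,0]}]'
python3 - <<'E'
from h import *
st(); print(np.round(bot.get_obs()['qpos'],2))
im,d,K,D,T=cam('wrist'); P=cloud(d,K,D,T); np.savez('w1.npz',im=im,P=P);print(T.round(3).tolist()); cv2.imwrite('pics/w1.png',im)
E
```

```text
clock: 0.93
tool_pos: [0.3591, 0.4137, 0.3036]
tool_rot: [-0.0, -3.141, 0.001]
force: [0.6, 0.9, -0.3]
finger_gap: 0.0854
gripper_force: 0.0
clock: 1.77
tool_pos: [0.4479, 0.0135, 0.3039]
tool_rot: [-0.0, -3.142, 0.0]
force: [0.2, 0.8, -0.3]
finger_gap: 0.0853
gripper_force: 0.0
1.77 pos [0.4479 0.0135 0.3039] R [[-1.0, 0.0, -0.0], [0.0, 1.0, -0.0], [0.0, -0.0, -1.0]] F [ 0.2  0.8 -0.3] gap 0.0853 0.0
[ 0.05  0.11 -0.15  2.04  0.02  0.99  1.46]
[[-0.001, 0.953, 0.303, 0.371], [1.0, 0.001, 0.0, 0.014], [0.0, 0.303, -0.953, 0.374], [0.0, 0.0, 0.0, 1.0]]
```

View pics/w1.png

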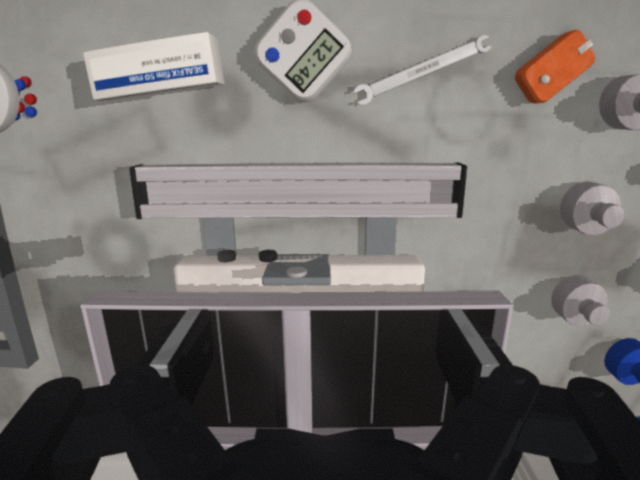

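The wrist view shows the rail with its slot between v≈181 and 204 and u≈145–462. The tray rim's near edge is at v≈300, with the rib at u≈298. The jar, with loose-looking caps, is at the left edge.

```bash
python3 - <<'E'
from h import *
z=np.load('w1.npz');P=z['P'];im=z['im']
for u in (180,300,420):
    col=P[155:225,u]; print(u,[(155+i,*np.round(c[[0,2]]*1000).astype(int)) for i,c in enumerate(col) if i%2==0])
print('rail ends',P[172,[132,138,145,300,455,462]].round(3).tolist(), P[210,[138,300,462]].round(3).tolist())
print('rim',P[299,[85,90,120,300,480,505,510]].round(3).tolist(),'rib',P[400,[284,290,306,310]].round(3).tolist(), 'lines',P[360,[148,149,222,223,375,376,447]].round(3).tolist())
E
```

```text
180 [(155, np.int64(406), np.int64(0)), (157, np.int64(408), np.int64(0)), (159, np.int64(410), np.int64(0)), (161, np.int64(412), np.int64(-1)), (163, np.int64(414), np.int64(-1)), (165, np.int64(414), np.int64(11)), (167, np.int64(415), np.int64(21)), (169, np.int64(417), np.int64(20)), (171, np.int64(418), np.int64(22)), (173, np.int64(420), np.int64(20)), (175, np.int64(422), np.int64(22)), (177, np.int64(424), np.int64(21)), (179, np.int64(426), np.int64(20)), (181, np.int64(430), np.int64(3)), (183, np.int64(433), np.int64(1)), (185, np.int64(434), np.int64(2)), (187, np.int64(436), np.int64(2)), (189, np.int64(438), np.int64(1)), (191, np.int64(440), np.int64(2)), (193, np.int64(442), np.int64(3)), (195, np.int64(444), np.int64(4)), (197, np.int64(446), np.int64(4)), (199, np.int64(448), np.int64(3)), (201, np.int64(450), np.int64(4)), (203, np.int64(452), np.int64(3)), (205, np.int64(450), np.int64(21)), (207, np.int64(452), np.int64(20)), (209, np.int64(454), np.int64(21)), (211, np.int64(456), np.int64(20)), (213, np.int64(458), np.int64(21)), (215, np.int64(459), np.int64(
[... 2595 characters left out ...]
int64(0)), (223, np.int64(473), np.int64(0))]
rail ends [[0.419, -0.162, 0.021], [0.419, -0.156, 0.022], [0.419, -0.15, 0.021], [0.42, -0.008, 0.02], [0.419, 0.133, 0.02], [0.419, 0.138, 0.022]] [[0.454, -0.161, 0.022], [0.455, -0.008, 0.021], [0.454, 0.142, 0.022]]
rim [[0.558, -0.246, 0.001], [0.519, -0.187, 0.079], [0.518, -0.159, 0.08], [0.517, -0.006, 0.078], [0.517, 0.145, 0.08], [0.518, 0.167, 0.079], [0.557, 0.214, -0.0]] rib [[0.629, -0.024, 0.069], [0.619, -0.017, 0.081], [0.62, -0.003, 0.08], [0.621, 0.001, 0.078]] lines [[0.441, -0.04, 0.274], [0.441, -0.04, 0.274], [0.586, -0.081, 0.067], [0.585, -0.079, 0.068], [0.584, 0.061, 0.068], [0.584, 0.061, 0.068], [0.451, 0.056, 0.26]]
```

```bash
python3 -m crank '[{"claw":-1,"xyz":[0,-4.1,0],"twist":[0,0,0]},{"claw":-1,"xyz":[0,-4.1,0],"twist":[0,0,0]},{"claw":-1,"xyz":[0,-4.1,0],"twist":[0,0,0]},{"claw":-1,"xyz":[0,-4.1,0],"twist":[0,0,0]},{"claw":-1,"xyz":[0,-4.1,0],"twist":[0,0,0]},{"claw":-1,"xyz":[0,-4.1,0],"twist":[0,0,0]},{"claw":-1,"xyz":[0,-4.1,0],"twist":[0,0,0]},{"claw":-1,"xyz":[0,-4.1,0],"twist":[0,0,0]},{"claw":-1,"xyz":[0,-4.1,0],"twist":[0,0,0]},{"claw":-1,"xyz":[0,-0.5,0],"twist":[0,0,0]}]'
python3 - <<'E'
from h import *
st(); print(np.round(bot.get_obs()['qpos'],2))
im,d,K,D,T=cam('wrist'); P=cloud(d,K,D,T); np.savez('w2.npz',im=im,P=P); cv2.imwrite('pics/w2.png',im)
m=((P[...,2]>.10)&(P[...,2]<.14)).astype(np.uint8)
n,l,s,c=cv2.connectedComponentsWithStats(m)
for i in range(1,n):
    if s[i,4]>60: 
        Q=P[l==i]; r=cv2.minAreaRect(Q[:,:2].astype(np.float32)); print(s[i],np.round(r[0],4),np.round(r[1],4),r[2], Q.mean(0).round(4))
E
```

```text
clock: 2.65
tool_pos: [0.4455, -0.3666, 0.3036]
tool_rot: [-0.014, -3.14, 0.008]
force: [-1.4, -0.4, -0.1]
finger_gap: 0.0857
gripper_force: 0.0
2.65 pos [ 0.4455 -0.3666  0.3036] R [[-1.0, 0.009, -0.001], [0.009, 1.0, -0.005], [0.001, -0.005, -1.0]] F [-1.4 -0.4 -0.1] gap 0.0857 0.0
[ 0.53  0.34  0.13  1.76 -0.05  1.05  2.24]
[   0  221  162  138 5200] [ 0.4587 -0.537 ] [0.1497 0.0712] 51.78205108642578 [ 0.4679 -0.5167  0.1213]
[323 265  27  38 821] [ 0.4835 -0.3593] [0.0188 0.018 ] 0.446063369512558 [ 0.4804 -0.3595  0.1222]
[320 334  25  39 822] [ 0.5414 -0.3622] [0.018  0.0188] 84.10372161865234 [ 0.5381 -0.3622  0.1209]
```

View pics/w2.png

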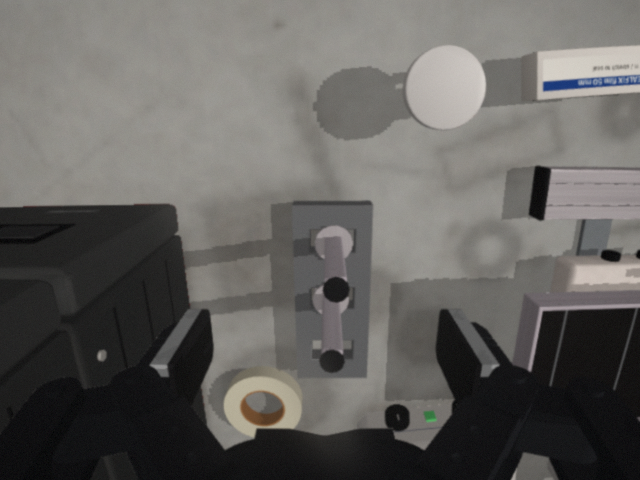

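The wrist view shows two posts, with caps at (336,290) and (332,360) and the third (far) pocket empty. The jar lid is at (445,88). The black instrument on the left is about 10 cm from the posts.

```bash
python3 - <<'E'
from h import *
o=st()
P=np.load('w2.npz')['P'].reshape(-1,3);P2=np.load('top.npz')['P'].reshape(-1,3)
for Q in (P,P2):
    Q=Q[(Q[:,2]>.09)&(Q[:,0]>.4)&(Q[:,0]<.62)&(Q[:,1]<-.39)&(Q[:,1]>-.8)]; Q=Q[Q[:,2]<.28] if Q is P else Q; print(len(Q),np.percentile(Q[:,1],[99.5,95,50]).round(3),Q[:,2].max())
E
```

```text
2.7 pos [ 0.446  -0.3641  0.3033] R [[-1.0, 0.008, -0.001], [0.008, 1.0, -0.003], [0.001, -0.003, -1.0]] F [ 0.5  0.  -0.6] gap 0.0857 0.0
48382 [-0.391 -0.397 -0.499] 0.32440529095376563
11025 [-0.393 -0.422 -0.501] 0.8514360781827327
```

```bash
python3 -m crank '[{"claw":-1,"xyz":[-1.9,0.25,0],"twist":[0,0,0.035]},{"claw":-1,"xyz":[-1.85,0.2,0],"twist":[0,0,0]},{"claw":-0.3,"xyz":[0,0,2.2],"twist":[0,0,0]},{"claw":-0.3,"xyz":[0,0,2.2],"twist":[0,0,0]},{"claw":-0.3,"xyz":[0,0,2.2],"twist":[0,0,0]},{"claw":-0.3,"xyz":[0,0,2.2],"twist":[0,0,0]},{"claw":-0.3,"xyz":[0,0,2.2],"twist":[0,0,0]},{"claw":-0.3,"xyz":[0,0,2.2],"twist":[0,0,0]},{"claw":-0.3,"xyz":[0,0,2.1],"twist":[0,0,0]},{"claw":-0.3,"xyz":[0,0,0],"twist":[0,0,0]}]'
python3 -c "
from h import *
st()"
```

```text
clock: 3.53
tool_pos: [0.4836, -0.3509, 0.1463]
tool_rot: [-0.053, -3.134, -0.009]
force: [0.3, 1.1, -0.3]
finger_gap: 0.0557
gripper_force: 0.0
3.53 pos [ 0.4836 -0.3509  0.1463] R [[-0.999, 0.034, -0.007], [0.034, 0.999, 0.006], [0.007, 0.005, -1.0]] F [ 0.3  1.1 -0.3] gap 0.0557 0.0
```

```bash
python3 -m crank '[{"claw":-0.3,"xyz":[0,0,0],"twist":[0,0,0]},{"claw":-0.3,"xyz":[0,0,0],"twist":[0,0,0]},{"claw":-0.3,"xyz":[0,0,0],"twist":[0,0,0]},{"claw":-0.3,"xyz":[0,0,0],"twist":[0,0,0]},{"claw":-0.3,"xyz":[0,0,0],"twist":[0,0,0]},{"claw":-0.3,"xyz":[0,0,0],"twist":[0,0,0]},{"claw":-0.3,"xyz":[0,0,0],"twist":[0,0,0]},{"claw":-0.3,"xyz":[0,0,0],"twist":[0,0,0]},{"claw":-0.3,"xyz":[0,0,0],"twist":[0,0,0]},{"claw":-0.3,"xyz":[0,0,0],"twist":[0,0,0]}]'
python3 -c "
from h import *
st();print(bot.get_obs()['qpos'])"
```

```text
clock: 4.37
tool_pos: [0.4856, -0.3546, 0.1508]
tool_rot: [-0.055, -3.141, -0.0]
force: [-0.2, 0.2, 0.2]
finger_gap: 0.0556
gripper_force: 0.0
4.37 pos [ 0.4856 -0.3546  0.1508] R [[-0.999, 0.035, -0.0], [0.035, 0.999, 0.0], [0.0, 0.0, -1.0]] F [-0.2  0.2  0.2] gap 0.0556 0.0
[ 0.50739726  0.56738833  0.10325341  1.80297421 -0.07920764  0.77534571
  2.18665636]
```

```bash
python3 -m crank '[{"claw":-0.3,"xyz":[0.2,-0.5,0],"twist":[0,0,0]},{"claw":-0.3,"xyz":[0,0,0],"twist":[0,0,0]},{"claw":-0.3,"xyz":[0,0,0],"twist":[0,0,0]},{"claw":1,"xyz":[0,0,0],"twist":[0,0,0]},{"claw":1,"xyz":[0,0,0],"twist":[0,0,0]},{"claw":1,"xyz":[0,0,0],"twist":[0,0,0]},{"claw":1,"xyz":[0,0,0],"twist":[0,0,0]},{"claw":1,"xyz":[0,0,0],"twist":[0,0,0]},{"claw":1,"xyz":[0,0,0],"twist":[0,0,0]},{"claw":1,"xyz":[0,0,0],"twist":[0,0,0]}]'
python3 -c "
from h import *
st()"
```

```text
clock: 5.2
tool_pos: [0.4836, -0.3594, 0.151]
tool_rot: [0.055, 3.141, 0.0]
force: [-0.4, 1.0, 2.4]
finger_gap: 0.015
gripper_force: 58.7
5.2 pos [ 0.4836 -0.3594  0.151 ] R [[-0.999, 0.035, 0.0], [0.035, 0.999, 0.0], [-0.0, 0.0, -1.0]] F [-0.4  1.   2.4] gap 0.015 58.7
```

```bash
python3 -m crank '[{"claw":1,"xyz":[0,0,-2],"twist":[0,0,0]},{"claw":1,"xyz":[0,0,-2],"twist":[0,0,0]},{"claw":1,"xyz":[0,0,-2],"twist":[0,0,0]},{"claw":1,"xyz":[0,0,0],"twist":[0,0,-0.035]},{"claw":1,"xyz":[0.5,3.6,0],"twist":[0,0,0]},{"claw":1,"xyz":[0.5,3.6,0],"twist":[0,0,0]},{"claw":1,"xyz":[0.5,3.6,0],"twist":[0,0,0]},{"claw":1,"xyz":[0.5,3.6,0],"twist":[0,0,0]},{"claw":1,"xyz":[0.5,3.6,0],"twist":[0,0,0]},{"claw":1,"xyz":[0.5,3.6,0],"twist":[0,0,0]}]'
python3 -m crank '[{"claw":1,"xyz":[0.8,3.7,0],"twist":[0,0,0]},{"claw":1,"xyz":[0.8,3.6,0],"twist":[0,0,0]},{"claw":1,"xyz":[0,0,0],"twist":[0,0,0]},{"claw":1,"xyz":[0,0,0],"twist":[0,0,0]},{"claw":1,"xyz":[0,0,0],"twist":[0,0,0]},{"claw":1,"xyz":[0,0,0],"twist":[0,0,0]},{"claw":1,"xyz":[0,0,0],"twist":[0,0,0]},{"claw":1,"xyz":[0,0,0],"twist":[0,0,0]},{"claw":1,"xyz":[0,0,0],"twist":[0,0,0]},{"claw":1,"xyz":[0,0,0],"twist":[0,0,0]}]'
python3 - <<'E'
from h import *
st();print(bot.get_obs()['qpos'].round(2) if hasattr(bot.get_obs()['qpos'],'round') else bot.get_obs()['qpos'])
im,d,K,D,T=cam('wrist');np.savez('w3.npz',im=im,P=cloud(d,K,D,T)); cv2.imwrite('pics/w3.png',im)
E
```

```text
clock: 6.03
tool_pos: [0.4527, -0.1419, 0.2108]
tool_rot: [-0.001, -3.141, 0.0]
force: [0.5, 0.7, -1.3]
finger_gap: 0.0156
gripper_force: 58.9
clock: 6.87
tool_pos: [0.4375, -0.0711, 0.2108]
tool_rot: [-0.002, -3.141, 0.0]
force: [0.0, -0.1, -0.6]
finger_gap: 0.0151
gripper_force: 59.1
6.87 pos [ 0.4375 -0.0711  0.2108] R [[-1.0, 0.002, -0.0], [0.002, 1.0, -0.0], [0.0, -0.0, -1.0]] F [ 0.  -0.1 -0.6] gap 0.0151 59.1
[ 0.09  0.24  0.01  2.15 -0.    0.76  1.67]
```

View pics/w3.png

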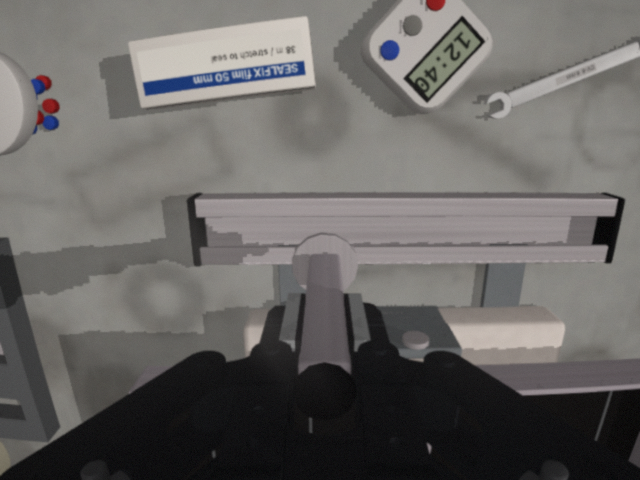

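The wrist view shows the post held upright, its collar at (325,263) over the rail. The slot is at v≈217–245.

```bash
python3 - <<'E'
from h import *
P=np.load('w3.npz')['P']
for u in (312,325,340):
    print(u,[tuple(np.round(P[v,u]*1000).astype(int).tolist()) for v in range(236,380,8)])
print('collar w',[tuple(np.round(P[262,u]*1000).astype(int).tolist()) for u in (295,298,301,349,352,355)])
for u in (230,450,540):
    c=P[190:270,u]; r=c[(c[:,2]>.016)&(c[:,2]<.026)][:,0]*1000; print(u,np.round(np.sort(r),0).astype(int).tolist())
E
```

```text
312 [(422, -77, 83), (425, -77, 85), (430, -77, 84), (430, -77, 96), (430, -77, 107), (430, -76, 117), (430, -76, 125), (430, -76, 134), (430, -76, 141), (430, -75, 147), (429, -75, 155), (430, -75, 160), (430, -75, 165), (430, -75, 169), (430, -75, 175), (431, -75, 178), (431, -74, 182), (430, -74, 186)]
325 [(421, -70, 85), (425, -70, 84), (430, -70, 85), (429, -70, 98), (430, -70, 107), (430, -70, 116), (430, -70, 126), (430, -70, 134), (431, -70, 140), (429, -70, 149), (430, -70, 155), (430, -71, 160), (430, -71, 165), (430, -71, 169), (430, -71, 174), (430, -71, 179), (429, -71, 185), (430, -71, 187)]
340 [(446, -59, 3), (425, -62, 85), (430, -62, 85), (432, -63, 92), (431, -63, 105), (430, -64, 116), (430, -64, 126), (430, -64, 134), (430, -65, 140), (430, -65, 147), (430, -65, 155), (430, -65, 160), (430, -65, 164), (429, -66, 171), (430, -66, 175), (429, -66, 180), (430, -66, 183), (430, -66, 186)]
collar w [(435, -86, 85), (435, -85, 85), (436, -83, 84), (436, -58, 85), (435, -56, 85), (435, -54, 85)]
230 [414, 414, 415, 416, 416, 417, 417, 418, 419, 419, 420, 421, 422, 422, 423, 424, 424, 425, 425, 426, 449, 450, 450, 451, 452, 452, 453, 454, 455, 455, 457, 457, 458, 459, 459, 460, 461, 462]
450 [413, 413, 414, 414, 415, 416, 417, 417, 418, 418, 419, 420, 420, 421, 422, 423, 424, 424, 425, 426, 448, 449, 449, 450, 451, 452, 453, 453, 454, 455, 456, 456, 457, 458, 459, 460, 460, 461]
540 [413, 413, 414, 415, 416, 416, 417, 418, 418, 419, 420, 421, 421, 422, 423, 423, 424, 425, 425, 426, 448, 448, 449, 450, 451, 451, 452, 453, 454, 455, 455, 456, 457, 457, 458, 459, 460]
```

```bash
python3 -m crank '[{"claw":1,"xyz":[0,0,1.9],"twist":[0,0,0]},{"claw":1,"xyz":[0,0,1.8],"twist":[0,0,0]},{"claw":1,"xyz":[0,0,1.5],"twist":[0,0,0]},{"claw":1,"xyz":[0,0,0.5],"twist":[0,0,0]},{"claw":1,"xyz":[0,0,0.2],"twist":[0,0,0]},{"claw":1,"xyz":[0,0,0],"twist":[0,0,0]},{"claw":1,"xyz":[0,0,0],"twist":[0,0,0]},{"claw":1,"xyz":[0,0,0],"twist":[0,0,0]},{"claw":1,"xyz":[0,0,0],"twist":[0,0,0]},{"claw":1,"xyz":[0,0,0],"twist":[0,0,0]}]'
python3 -c "
from h import *
st()"
```

```text
clock: 7.75
tool_pos: [0.4377, -0.0706, 0.1521]
tool_rot: [0.0, 3.141, -0.0]
force: [-0.7, -0.4, -1.0]
finger_gap: 0.0152
gripper_force: 59.2
7.75 pos [ 0.4377 -0.0706  0.1521] R [[-1.0, 0.0, 0.001], [0.0, 1.0, -0.0], [-0.001, -0.0, -1.0]] F [-0.7 -0.4 -1. ] gap 0.0152 59.2
```

```bash
python3 -m crank '[{"claw":1,"xyz":[0,0,0],"twist":[0,0,0.121]},{"claw":1,"xyz":[0,0,0],"twist":[0,0,0.121]},{"claw":1,"xyz":[0,0,0],"twist":[0,0,0.121]},{"claw":1,"xyz":[0,0,0],"twist":[0,0,0.121]},{"claw":1,"xyz":[0,0,0],"twist":[0,0,0.121]},{"claw":1,"xyz":[0,0,0],"twist":[0,0,0.121]},{"claw":1,"xyz":[0,0,0],"twist":[0,0,0.121]},{"claw":1,"xyz":[0,0,0],"twist":[0,0,0.121]},{"claw":1,"xyz":[0,0,0],"twist":[0,0,0.121]},{"claw":1,"xyz":[0,0,0],"twist":[0,0,0.121]}]'
python3 -m crank '[{"claw":1,"xyz":[0,0,0],"twist":[0,0,0.121]},{"claw":1,"xyz":[0,0,0],"twist":[0,0,0.121]},{"claw":1,"xyz":[0,0,0],"twist":[0,0,0.119]},{"claw":1,"xyz":[0,0,0],"twist":[0,0,0]},{"claw":1,"xyz":[0,0,0],"twist":[0,0,0]},{"claw":1,"xyz":[0,0,0],"twist":[0,0,0]},{"claw":1,"xyz":[0,0,0],"twist":[0,0,0]},{"claw":1,"xyz":[0,0,0],"twist":[0,0,0]},{"claw":1,"xyz":[0,0,0],"twist":[0,0,0]},{"claw":1,"xyz":[0,0,0],"twist":[0,0,0]}]'
python3 -c "
from h import *
st();print(bot.get_obs()['qpos'],bot.get_obs()['moment'])"
```

```text
clock: 8.58
tool_pos: [0.4376, -0.0705, 0.152]
tool_rot: [1.795, 2.578, 0.0]
force: [1.1, -0.2, -0.9]
finger_gap: 0.0154
gripper_force: 59.1
clock: 9.42
tool_pos: [0.4375, -0.0706, 0.1519]
tool_rot: [-2.221, -2.221, -0.0]
force: [0.3, 1.4, -0.7]
finger_gap: 0.0151
gripper_force: 59.1
9.42 pos [ 0.4375 -0.0706  0.1519] R [[0.0, 1.0, -0.0], [1.0, -0.0, 0.0], [0.0, -0.0, -1.0]] F [ 0.3  1.4 -0.7] gap 0.0151 59.1
[-0.22033593  0.36167419  0.37045583  2.19221135 -0.22183079  0.62206945
  0.30929478] [-0.01258099  0.07111876 -0.09251067]
```

```bash
python3 -m crank '[{"claw":1,"xyz":[0,0,0.1],"twist":[0,0,0]},{"claw":1,"xyz":[0,0,0],"twist":[0,0,0]},{"claw":0.3,"xyz":[0,0,0],"twist":[0,0,0]},{"claw":-0.2,"xyz":[0,0,0],"twist":[0,0,0]},{"claw":-0.2,"xyz":[0,0,0],"twist":[0,0,0]},{"claw":-0.2,"xyz":[0,0,0],"twist":[0,0,0]},{"claw":-0.2,"xyz":[0,0,0],"twist":[0,0,0]},{"claw":-0.2,"xyz":[0,0,-3],"twist":[0,0,0]},{"claw":-0.2,"xyz":[0,0,-3],"twist":[0,0,0]},{"claw":-0.2,"xyz":[0,0,-3],"twist":[0,0,0]}]'
python3 -m crank '[{"claw":-0.2,"xyz":[0,0,-3],"twist":[0,0,0]},{"claw":-0.2,"xyz":[0,0,-2.8],"twist":[0,0,0]},{"claw":-0.2,"xyz":[-3.64,1.3,0],"twist":[0,0,0]},{"claw":-0.2,"xyz":[-3.64,1.3,0],"twist":[0,0,0]},{"claw":-0.2,"xyz":[-3.64,1.3,0],"twist":[0,0,0]},{"claw":-0.2,"xyz":[-3.64,1.3,0],"twist":[0,0,0]},{"claw":-0.2,"xyz":[-3.64,1.3,0],"twist":[0,0,0]},{"claw":-0.2,"xyz":[-3.64,1.3,0],"twist":[0,0,0]},{"claw":-0.2,"xyz":[-3.64,1.3,0],"twist":[0,0,0]},{"claw":-0.2,"xyz":[-3.64,1.3,0],"twist":[0,0,0]}]'
python3 -m crank '[{"claw":-0.2,"xyz":[0,0,0],"twist":[0,0,0.04]},{"claw":-0.2,"xyz":[0,0,0],"twist":[0,0,0]},{"claw":-0.2,"xyz":[0,0,0],"twist":[0,0,0]},{"claw":-0.2,"xyz":[0,0,0],"twist":[0,0,0]},{"claw":-0.2,"xyz":[0,0,0],"twist":[0,0,0]},{"claw":-0.2,"xyz":[0,0,0],"twist":[0,0,0]},{"claw":-0.2,"xyz":[0,0,0],"twist":[0,0,0]},{"claw":-0.2,"xyz":[0,0,0],"twist":[0,0,0]},{"claw":-0.2,"xyz":[0,0,0],"twist":[0,0,0]},{"claw":-0.2,"xyz":[0,0,0],"twist":[0,0,0]}]'
python3 - <<'E'
from h import *
st();print(bot.get_obs()['qpos'])
im,d,K,D,T=cam('wrist');np.savez('w4.npz',im=im,P=cloud(d,K,D,T)); cv2.imwrite('pics/w4.png',im)
im,d,K,D,T=cam('top');P=cloud(d,K,D,T)
m=((P[...,2]>.10)&(P[...,2]<.14)).astype(np.uint8)
Q=P[(P[...,2]>.09)&(P[...,2]<.14)&(P[...,0]>.41)&(P[...,0]<.47)&(P[...,1]>-.14)&(P[...,1]<.12)];print('post1',len(Q),Q.mean(0).round(4) if len(Q) else '',cv2.minAreaRect(Q[:,:2].astype(np.float32)))
cv2.imwrite('pics/top1.png',im)
E
```

```text
clock: 10.25
tool_pos: [0.4368, -0.0707, 0.2413]
tool_rot: [-2.221, -2.22, 0.003]
force: [0.4, 0.4, -0.1]
finger_gap: 0.0516
gripper_force: 0.0
clock: 11.08
tool_pos: [0.5418, -0.3633, 0.2983]
tool_rot: [-2.221, -2.221, 0.0]
force: [0.4, -0.6, -0.6]
finger_gap: 0.0512
gripper_force: 0.0
clock: 11.92
tool_pos: [0.5415, -0.3616, 0.299]
tool_rot: [2.265, 2.176, 0.0]
force: [-0.0, -0.2, 0.3]
finger_gap: 0.0511
gripper_force: 0.0
11.92 pos [ 0.5415 -0.3616  0.299 ] R [[0.04, 0.999, 0.0], [0.999, -0.04, 0.0], [0.0, 0.0, -1.0]] F [-0.  -0.2  0.3] gap 0.0511 0.0
[ 0.16137823  0.51918956  0.54698121  1.57938804 -0.29024418  1.12479725
  0.73572164]
post1 52 [ 0.4359 -0.07    0.1216] ((0.43691661953926086, -0.07122387737035751), (0.016892630606889725, 0.01709825173020363), 0.984968900680542)
```

View pics/w4.png

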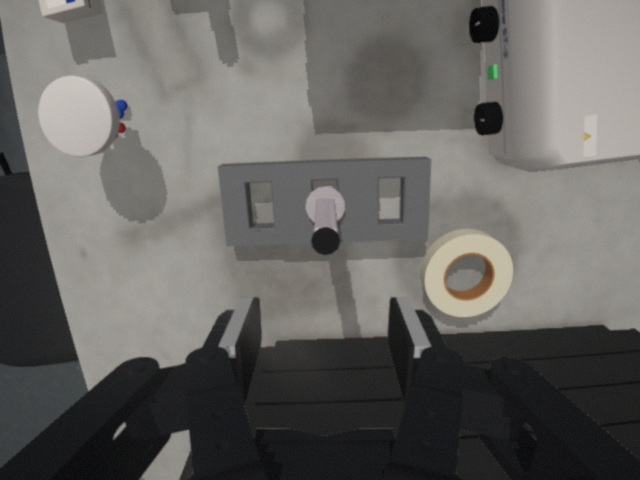

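The wrist view shows the remaining post at (325,237), square between the fingers, with the two outer pockets empty. The first post stands in the rail at (0.437,-0.071) with its top at 0.122–0.13 m.

```bash
python3 -m crank '[{"claw":-0.2,"xyz":[0,0,2.1],"twist":[0,0,0]},{"claw":-0.2,"xyz":[0,0,2.1],"twist":[0,0,0]},{"claw":-0.2,"xyz":[0,0,2.1],"twist":[0,0,0]},{"claw":-0.2,"xyz":[0,0,2.1],"twist":[0,0,0]},{"claw":-0.2,"xyz":[0,0,2.1],"twist":[0,0,0]},{"claw":-0.2,"xyz":[0,0,2.1],"twist":[0,0,0]},{"claw":-0.2,"xyz":[0,0,2.2],"twist":[0,0,0]},{"claw":-0.2,"xyz":[0,0,0],"twist":[0,0,0]},{"claw":-0.2,"xyz":[0,0,0],"twist":[0,0,0]},{"claw":-0.2,"xyz":[0,0,0],"twist":[0,0,0]}]'
python3 -m crank '[{"claw":-0.2,"xyz":[0,0,0],"twist":[0,0,0]},{"claw":-0.2,"xyz":[0,0,0],"twist":[0,0,0]},{"claw":-0.2,"xyz":[0,0,0],"twist":[0,0,0]},{"claw":1,"xyz":[0,0,0],"twist":[0,0,0]},{"claw":1,"xyz":[0,0,0],"twist":[0,0,0]},{"claw":1,"xyz":[0,0,0],"twist":[0,0,0]},{"claw":1,"xyz":[0,0,0],"twist":[0,0,0]},{"claw":1,"xyz":[0,0,0],"twist":[0,0,0]},{"claw":1,"xyz":[0,0,0],"twist":[0,0,0]},{"claw":1,"xyz":[0,0,0],"twist":[0,0,0]}]'
python3 -c "
from h import *
st()"
```

```text
clock: 12.85
tool_pos: [0.5419, -0.3624, 0.152]
tool_rot: [2.265, 2.175, 0.0]
force: [-0.7, -0.2, 0.2]
finger_gap: 0.0513
gripper_force: 0.0
clock: 13.68
tool_pos: [0.5415, -0.3619, 0.1512]
tool_rot: [2.266, 2.176, 0.0]
force: [-0.2, 1.3, 3.9]
finger_gap: 0.0154
gripper_force: 58.6
13.68 pos [ 0.5415 -0.3619  0.1512] R [[0.04, 0.999, 0.0], [0.999, -0.04, -0.0], [-0.0, 0.0, -1.0]] F [-0.2  1.3  3.9] gap 0.0154 58.6
```

```bash
python3 -m crank '[{"claw":1,"xyz":[0,0,-1.5],"twist":[0,0,0]},{"claw":1,"xyz":[0,0,-2.5],"twist":[0,0,0]},{"claw":1,"xyz":[0,0,-3],"twist":[0,0,0]},{"claw":1,"xyz":[0,0,-3.5],"twist":[0,0,0]},{"claw":1,"xyz":[0,0,-3.5],"twist":[0,0,0]},{"claw":1,"xyz":[0,0,0],"twist":[0,0,-0.04]},{"claw":1,"xyz":[3.4,-0.8,0],"twist":[0,0,0]},{"claw":1,"xyz":[3.4,-0.8,0],"twist":[0,0,0]},{"claw":1,"xyz":[3.4,-0.8,0],"twist":[0,0,0]},{"claw":1,"xyz":[3.4,-0.8,0],"twist":[0,0,0]}]'
python3 -m crank '[{"claw":1,"xyz":[3.4,-0.8,0],"twist":[0,0,0]},{"claw":1,"xyz":[3.4,-0.8,0],"twist":[0,0,0]},{"claw":1,"xyz":[3.4,-0.8,0],"twist":[0,0,0]},{"claw":1,"xyz":[3.4,-0.8,0],"twist":[0,0,0]},{"claw":1,"xyz":[3.4,-0.8,0],"twist":[0,0,0]},{"claw":1,"xyz":[3.4,-0.8,0],"twist":[0,0,0]},{"claw":1,"xyz":[3.4,-0.8,0],"twist":[0,0,0]},{"claw":1,"xyz":[3.4,-1.2,0],"twist":[0,0,0]},{"claw":1,"xyz":[0.4,-0.4,0],"twist":[0,0,0]},{"claw":1,"xyz":[0,0,0],"twist":[0,0,0]}]'
python3 -m crank '[{"claw":1,"xyz":[0,0,0],"twist":[0,0,0]},{"claw":1,"xyz":[0,0,0],"twist":[0,0,0]},{"claw":1,"xyz":[0,0,0],"twist":[0,0,0]},{"claw":1,"xyz":[0,0,0],"twist":[0,0,0]},{"claw":1,"xyz":[0,0,2],"twist":[0,0,0]},{"claw":1,"xyz":[0,0,2],"twist":[0,0,0]},{"claw":1,"xyz":[0,0,2],"twist":[0,0,0]},{"claw":1,"xyz":[0,0,2],"twist":[0,0,0]},{"claw":1,"xyz":[0,0,0],"twist":[0,0,0]},{"claw":1,"xyz":[0,0,0],"twist":[0,0,0]}]'
python3 - <<'E'
from h import *
st();print(bot.get_obs()['qpos'])
im,d,K,D,T=cam('wrist');P=cloud(d,K,D,T); cv2.imwrite('pics/w5.png',im)
z=np.nan_to_num(P)
m=(z[...,2]>.09)&(z[...,2]<.125)&(abs(z[...,0]-.4375)<.03)&(abs(z[...,1]-.058)<.02)
Q=P[m];print(len(Q),Q.min(0).round(4),Q.max(0).round(4), np.percentile(Q[:,0],[3,97]).round(4),np.percentile(Q[:,1],50).round(4))
m=(z[...,2]>.075)&(z[...,2]<.09)&(abs(z[...,0]-.4375)<.03)&(abs(z[...,1]-.058)<.03)
Q=P[m];print(len(Q),np.percentile(Q[:,0],[1,99]).round(4),np.median(Q[:,2]))
E
```

```text
clock: 14.52
tool_pos: [0.5086, -0.2245, 0.2913]
tool_rot: [-2.223, -2.22, -0.0]
force: [1.0, 0.3, -1.4]
finger_gap: 0.015
gripper_force: 58.9
clock: 15.35
tool_pos: [0.4364, 0.0526, 0.2913]
tool_rot: [-2.215, -2.226, -0.001]
force: [0.4, -0.7, -1.6]
finger_gap: 0.0151
gripper_force: 58.9
clock: 16.18
tool_pos: [0.4371, 0.0493, 0.2103]
tool_rot: [-2.223, -2.218, 0.004]
force: [0.2, 0.7, -1.0]
finger_gap: 0.015
gripper_force: 58.9
16.18 pos [0.4371 0.0493 0.2103] R [[0.002, 1.0, -0.003], [1.0, -0.002, -0.001], [-0.001, -0.003, -1.0]] F [ 0.2  0.7 -1. ] gap 0.015 58.9
[-0.51297308  0.24189645  0.38191092  2.16228016 -0.12846697  0.76121429
 -0.04975288]
939 [0.4292 0.054  0.0902] [0.4452 0.0568 0.125 ] [0.4298 0.4446] 0.0561
1986 [0.4202 0.454 ] 0.08386435393318377
```

```bash
python3 -m crank '[{"claw":1,"xyz":[0,0,1.9],"twist":[0,0,0]},{"claw":1,"xyz":[0,0,1.8],"twist":[0,0,0]},{"claw":1,"xyz":[0,0,1.5],"twist":[0,0,0]},{"claw":1,"xyz":[0,0,0.5],"twist":[0,0,0]},{"claw":1,"xyz":[0,0,0.2],"twist":[0,0,0]},{"claw":1,"xyz":[0,0,0],"twist":[0,0,0]},{"claw":1,"xyz":[0,0,0],"twist":[0,0,0]},{"claw":1,"xyz":[0,0,0],"twist":[0,0,0]},{"claw":1,"xyz":[0,0,0],"twist":[0,0,0]},{"claw":1,"xyz":[0,0,0],"twist":[0,0,0]}]'
python3 -c "
from h import *
st()"
```

```text
clock: 17.07
tool_pos: [0.438, 0.0504, 0.1525]
tool_rot: [2.222, 2.221, 0.002]
force: [0.8, -0.1, -1.4]
finger_gap: 0.0152
gripper_force: 59.0
17.07 pos [0.438  0.0504 0.1525] R [[0.0, 1.0, 0.001], [1.0, -0.0, 0.0], [0.0, 0.001, -1.0]] F [ 0.8 -0.1 -1.4] gap 0.0152 59.0
```

```bash
python3 -m crank '[{"claw":1,"xyz":[0,0,0],"twist":[0,0,0.121]},{"claw":1,"xyz":[0,0,0],"twist":[0,0,0.121]},{"claw":1,"xyz":[0,0,0],"twist":[0,0,0.121]},{"claw":1,"xyz":[0,0,0],"twist":[0,0,0.121]},{"claw":1,"xyz":[0,0,0],"twist":[0,0,0.121]},{"claw":1,"xyz":[0,0,0],"twist":[0,0,0.121]},{"claw":1,"xyz":[0,0,0],"twist":[0,0,0.121]},{"claw":1,"xyz":[0,0,0],"twist":[0,0,0.121]},{"claw":1,"xyz":[0,0,0],"twist":[0,0,0.121]},{"claw":1,"xyz":[0,0,0],"twist":[0,0,0.121]}]'
python3 -m crank '[{"claw":1,"xyz":[0,0,0],"twist":[0,0,0.121]},{"claw":1,"xyz":[0,0,0],"twist":[0,0,0.121]},{"claw":1,"xyz":[0,0,0],"twist":[0,0,0.119]},{"claw":1,"xyz":[0,0,0],"twist":[0,0,0]},{"claw":1,"xyz":[0,0,0],"twist":[0,0,0]},{"claw":1,"xyz":[0,0,0],"twist":[0,0,0]},{"claw":1,"xyz":[0,0,0],"twist":[0,0,0]},{"claw":1,"xyz":[0,0,0],"twist":[0,0,0]},{"claw":1,"xyz":[0,0,0],"twist":[0,0,0]},{"claw":1,"xyz":[0,0,0.1],"twist":[0,0,0]}]'
python3 -c "
from h import *
st()"
```

```text
clock: 17.9
tool_pos: [0.4377, 0.0504, 0.1522]
tool_rot: [-3.092, -0.554, -0.001]
force: [0.3, 0.2, -1.6]
finger_gap: 0.0151
gripper_force: 58.9
clock: 18.73
tool_pos: [0.4381, 0.0504, 0.1519]
tool_rot: [-3.14, 0.0, -0.001]
force: [-6.8, 0.1, 34.4]
finger_gap: 0.0151
gripper_force: 63.5
18.73 pos [0.4381 0.0504 0.1519] R [[1.0, -0.0, 0.0], [-0.0, -1.0, 0.002], [0.0, -0.002, -1.0]] F [-6.8  0.1 34.4] gap 0.0151 63.5
```

```bash
python3 -m crank '[{"claw":0.3,"xyz":[0,0,0],"twist":[0,0,0]},{"claw":-0.2,"xyz":[0,0,0],"twist":[0,0,0]},{"claw":-0.2,"xyz":[0,0,0],"twist":[0,0,0]},{"claw":-0.2,"xyz":[0,0,0],"twist":[0,0,0]},{"claw":-0.2,"xyz":[0,0,0],"twist":[0,0,0]},{"claw":-0.2,"xyz":[0,0,-3],"twist":[0,0,0]},{"claw":-0.2,"xyz":[0,0,-3],"twist":[0,0,0]},{"claw":-0.2,"xyz":[0,0,-3],"twist":[0,0,0]},{"claw":-0.2,"xyz":[0,0,-3],"twist":[0,0,0]},{"claw":-0.2,"xyz":[0,0,-2],"twist":[0,0,-0.119]}]'
python3 -m crank '[{"claw":-0.2,"xyz":[0,0,0],"twist":[0,0,-0.121]},{"claw":-0.2,"xyz":[0,0,0],"twist":[0,0,-0.121]},{"claw":-0.2,"xyz":[0,0,0],"twist":[0,0,-0.121]},{"claw":-0.2,"xyz":[0,0,0],"twist":[0,0,-0.121]},{"claw":-0.2,"xyz":[0,0,0],"twist":[0,0,-0.121]},{"claw":-0.2,"xyz":[0,0,0],"twist":[0,0,-0.121]},{"claw":-0.2,"xyz":[0,0,0],"twist":[0,0,-0.121]},{"claw":-0.2,"xyz":[0,0,0],"twist":[0,0,-0.121]},{"claw":-0.2,"xyz":[0,0,0],"twist":[0,0,-0.121]},{"claw":-0.2,"xyz":[0,0,0],"twist":[0,0,-0.121]}]'
python3 -m crank '[{"claw":-0.2,"xyz":[0,0,0],"twist":[0,0,-0.121]},{"claw":-0.2,"xyz":[0,0,0],"twist":[0,0,-0.121]},{"claw":-0.2,"xyz":[4,0,0],"twist":[0,0,0]},{"claw":-0.2,"xyz":[4,0,0],"twist":[0,0,0]},{"claw":-0.2,"xyz":[4,0,0],"twist":[0,0,0]},{"claw":-0.2,"xyz":[4,0,0],"twist":[0,0,0]},{"claw":-0.2,"xyz":[0,0,0],"twist":[0,0,0]},{"claw":-0.2,"xyz":[0,0,0],"twist":[0,0,0]},{"claw":-0.2,"xyz":[0,0,0],"twist":[0,0,0]},{"claw":-0.2,"xyz":[0,0,0],"twist":[0,0,0]}]'
cat > det.py <<'E'
from h import *
def posts_and_tray(P):
    z=np.nan_to_num(P)
    for y0 in (-.07,.05):
        Q=P[(z[...,2]>.1)&(z[...,2]<.14)&(abs(z[...,0]-.4375)<.03)&(abs(z[...,1]-y0)<.03)]
        if len(Q)>5: print('post',len(Q),[np.round(a,3) for a in cv2.minAreaRect(Q[:,:2].astype(np.float32))])
    Q=P[(abs(z[...,0]-.5925)<.06)&(abs(z[...,1]+.0095)<.165)&(abs(z[...,1]+.0095)>.02)&(z[...,2]>.04)&(z[...,2]<.1)]
    if len(Q)>50:
        # robust plane in y
        y=Q[:,1]+.0095;c=np.zeros(2)
        k=np.ones(len(Q),bool)
        for _ in range(6):
            c=np.polyfit(y[k],Q[k,2],1);k=abs(Q[:,2]-np.polyval(c,y))<.004
        print('tray tilt',c.round(4),k.mean().round(2))
def weights(im,P,z0=0,box=(.28,.62,.2,.48)):
    z=np.nan_to_num(P)
    m=(z[...,2]>z0+.014)&(z[...,2]<z0+.056)&(z[...,0]>box[0])&(z[...,0]<box[1])&(z[...,1]>box[2])&(z[...,1]<box[3])
    n,l,s,_=cv2.connectedComponentsWithStats(m.astype(np.uint8))
    for i in range(1,n):
        if s[i,4]<60: continue
        Q=P[l==i]; D=Q[Q[:,2]<z0+.03]
        c=cv2.minEnclosingCircle(D[:,:2].astype(np.float32)); K=Q[Q[:,2]>z0+.040]
        print('w px',s[i,:2]+s[i,2:4]//2,'disc',np.round(c[0],3),round(c[1],3),'knob',np.median(K,0).round(3) if len(K) else '', 'bgr',im[l==i].mean(0).round())
E
python3 - <<'E'
from det import *
st();print(bot.get_obs()['qpos'])
im,d,K,D,T=cam('top');P=cloud(d,K,D,T);posts_and_tray(P);weights(im,P);cv2.imwrite('pics/t2.png',im)
im,d,K,D,T=cam('wrist');cv2.imwrite('pics/w6.png',im)
im,d,K,D,T=cam('scene');P=cloud(d,K,D,T);posts_and_tray(P);weights(im,P)
E
```

```text
clock: 19.57
tool_pos: [0.4382, 0.0498, 0.293]
tool_rot: [-3.136, -0.183, -0.003]
force: [0.6, 0.6, 0.2]
finger_gap: 0.0514
gripper_force: 0.0
clock: 20.4
tool_pos: [0.4374, 0.0502, 0.2907]
tool_rot: [-2.468, -1.944, 0.001]
force: [0.2, 0.6, 0.7]
finger_gap: 0.0512
gripper_force: 0.0
clock: 21.23
tool_pos: [0.4377, 0.2087, 0.2907]
tool_rot: [2.224, 2.218, -0.001]
force: [-0.1, 0.6, 0.3]
finger_gap: 0.0514
gripper_force: 0.0
21.23 pos [0.4377 0.2087 0.2907] R [[0.003, 1.0, -0.0], [1.0, -0.003, -0.001], [-0.001, -0.0, -1.0]] F [-0.1  0.6  0.3] gap 0.0514 0.0
[-1.03807744  0.21499684  0.61251219  1.99652079 -0.1482505   0.97416787
 -0.35523451]
post 46 [array([ 0.437, -0.071]), array([0.017, 0.017]), np.float64(89.777)]
post 44 [array([0.436, 0.05 ]), array([0.017, 0.017]), np.float64(88.145)]
tray tilt [0.0008 0.0685] 0.7
w px [224 232] disc [0.524 0.398] 0.026 knob [0.523 0.397 0.047] bgr [182. 177. 179.]
w px [228 269] disc [0.411 0.384] 0.026 knob [0.411 0.383 0.048] bgr [186. 180. 183.]
w px [256 290] disc [0.351 0.299] 0.025 knob [0.352 0.299 0.048] bgr [191. 186. 188.]
w px [214 300] disc [0.321 0.425] 0.046 knob  bgr [187. 212. 216.]
post 104 [array([ 0.438, -0.074]), array([0.021, 0.017]), np.float64(66.588)]
post 92 [array([0.438, 0.048]), array([0.017, 0.019]), np.float64(10.672)]
tray tilt [0.0018 0.0678] 1.0
w px [291 211] disc [0.525 0.396] 0.029 knob [0.524 0.394 0.046] bgr [148. 145. 149.]
w px [261 219] disc [0.414 0.382] 0.027 knob [0.412 0.379 0.046] bgr [148. 145. 149.]
w px [313 225] disc [0.555 0.279] 0.026 knob [0.554 0.28  0.046] bgr [149. 146. 150.]
w px [285 233] disc [0.453 0.269] 0.027 knob [0.454 0.268 0.046] bgr [147. 144. 148.]
w px [251 236] disc [0.353 0.295] 0.026 knob [0.353 0.293 0.046] bgr [149. 146. 150.]
w px [251 253] disc [0.326 0.22 ] 0.034 knob  bgr [ 77. 120. 189.]
```

View pics/w6.png

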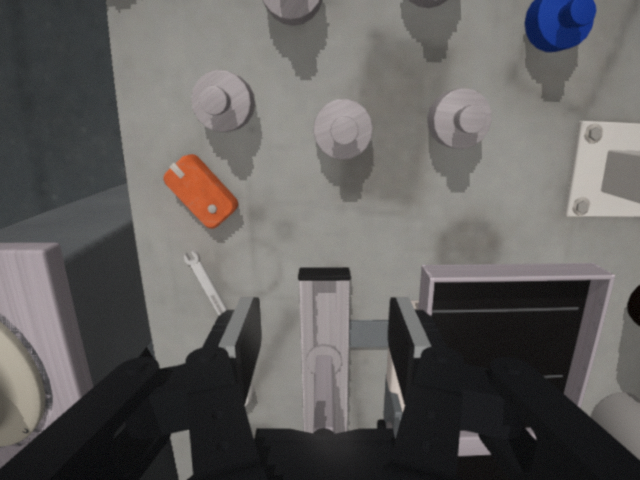

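The wrist view shows five grey weights at (222,100), (343,130), (462,118) and two at the top edge, at u≈293 and 430. The blue look-alike is at (560,22). The second post stands in the rail at (325,360).

```bash
python3 -m crank '[{"claw":-0.2,"xyz":[3.15,0.78,0],"twist":[0,0,0]},{"claw":-0.2,"xyz":[3.15,0.77,0],"twist":[0,0,0]},{"claw":-0.2,"xyz":[0,0,3],"twist":[0,0,0]},{"claw":-0.2,"xyz":[0,0,3.5],"twist":[0,0,0]},{"claw":-0.2,"xyz":[0,0,3.5],"twist":[0,0,0]},{"claw":-0.2,"xyz":[0,0,3.5],"twist":[0,0,0]},{"claw":-0.2,"xyz":[0,0,3],"twist":[0,0,0]},{"claw":-0.2,"xyz":[0,0,1.5],"twist":[0,0,0]},{"claw":-0.2,"xyz":[0,0,1.1],"twist":[0,0,0]},{"claw":-0.2,"xyz":[0,0,0],"twist":[0,0,0]}]'
python3 -m crank '[{"claw":-0.2,"xyz":[0,0,0],"twist":[0,0,0]},{"claw":-0.2,"xyz":[0,0,0],"twist":[0,0,0]},{"claw":-0.2,"xyz":[0,0,0],"twist":[0,0,0]},{"claw":1,"xyz":[0,0,0],"twist":[0,0,0]},{"claw":1,"xyz":[0,0,0],"twist":[0,0,0]},{"claw":1,"xyz":[0,0,0],"twist":[0,0,0]},{"claw":1,"xyz":[0,0,0],"twist":[0,0,0]},{"claw":1,"xyz":[0,0,0],"twist":[0,0,0]},{"claw":1,"xyz":[0,0,0],"twist":[0,0,0]},{"claw":1,"xyz":[0,0,0],"twist":[0,0,0]}]'
python3 -c "
from h import *
st()"
```

```text
clock: 22.22
tool_pos: [0.4524, 0.2719, 0.098]
tool_rot: [-2.223, -2.219, 0.006]
force: [-1.5, 0.9, -0.4]
finger_gap: 0.0514
gripper_force: 0.0
clock: 23.05
tool_pos: [0.4535, 0.2737, 0.1009]
tool_rot: [-2.221, -2.221, -0.002]
force: [-1.9, -1.8, 7.2]
finger_gap: 0.0191
gripper_force: 58.3
23.05 pos [0.4535 0.2737 0.1009] R [[0.0, 1.0, 0.0], [1.0, -0.0, 0.001], [0.001, 0.0, -1.0]] F [-1.9 -1.8  7.2] gap 0.0191 58.3
```

```bash
python3 -m crank '[{"claw":1,"xyz":[0,0,-1.5],"twist":[0,0,0]},{"claw":1,"xyz":[0,0,-2.5],"twist":[0,0,0]},{"claw":1,"xyz":[0,0,-3.5],"twist":[0,0,0]},{"claw":1,"xyz":[0,0,-3.5],"twist":[0,0,0]},{"claw":1,"xyz":[0,0,-3.5],"twist":[0,0,0]},{"claw":1,"xyz":[0,0,-3],"twist":[0,0,0]},{"claw":1,"xyz":[0,0,-0.5],"twist":[0,0,0]},{"claw":1,"xyz":[-2,1,0],"twist":[0,0,0]},{"claw":1,"xyz":[-3.1,1.5,0],"twist":[0,0,0]},{"claw":1,"xyz":[-3.1,1.5,0],"twist":[0,0,0]}]'
python3 -m crank '[{"claw":1,"xyz":[-3.1,1.5,0],"twist":[0,0,0]},{"claw":1,"xyz":[-3.1,1.5,0],"twist":[0,0,0]},{"claw":1,"xyz":[-3.1,1.5,0],"twist":[0,0,0]},{"claw":1,"xyz":[-3.1,1.4,0],"twist":[0,0,0]},{"claw":1,"xyz":[-1.2,0.5,0],"twist":[0,0,0]},{"claw":1,"xyz":[0,0,0],"twist":[0,0,0]},{"claw":1,"xyz":[0,0,0],"twist":[0,0,0]},{"claw":1,"xyz":[0,0,0],"twist":[0,0,0]},{"claw":1,"xyz":[0,0,0],"twist":[0,0,0]},{"claw":1,"xyz":[0,0,0],"twist":[0,0,0]}]'
python3 - <<'E'
from h import *
o=st();p=o['tool_pos']
im,d,K,D,T=cam('wrist');P=cloud(d,K,D,T); cv2.imwrite('pics/w7.png',im)
z=np.nan_to_num(P);m=(z[...,2]>p[2]-.13)&(z[...,2]<p[2]-.04)&(abs(z[...,0]-p[0])<.04)&(abs(z[...,1]-p[1])<.05)
Q=P[m];print(len(Q))
for a,b in ((.105,.07),(.0705,.04)):
    q=Q[(Q[:,2]>p[2]-a)&(Q[:,2]<p[2]-b)];print(a,q.min(0).round(3),q.max(0).round(3))
E
```

```text
clock: 23.88
tool_pos: [0.4925, 0.1916, 0.2795]
tool_rot: [-2.217, -2.225, 0.0]
force: [1.2, -0.0, -1.9]
finger_gap: 0.0188
gripper_force: 59.1
clock: 24.72
tool_pos: [0.5566, 0.0569, 0.2796]
tool_rot: [-2.218, -2.223, 0.0]
force: [-0.9, -0.2, -1.0]
finger_gap: 0.0192
gripper_force: 59.1
24.72 pos [0.5566 0.0569 0.2796] R [[-0.002, 1.0, -0.001], [1.0, 0.002, 0.001], [0.001, -0.001, -1.0]] F [-0.9 -0.2 -1. ] gap 0.0192 59.1
11873
0.105 [0.532 0.036 0.178] [0.581 0.083 0.21 ]
0.0705 [0.533 0.046 0.209] [0.58 0.07 0.24]
```

View pics/w7.png

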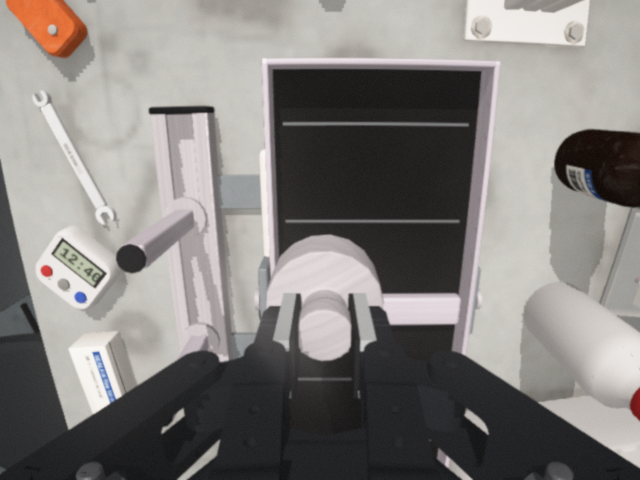

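The weight is held upright at (325,300) over the tray's +y half. The line at +70 (v≈221) is at +y of it and the rib is at v≈308.

```bash
python3 -m crank '[{"claw":1,"xyz":[0,0,2.5],"twist":[0,0,0]},{"claw":1,"xyz":[0,0,3],"twist":[0,0,0]},{"claw":1,"xyz":[0,0,3],"twist":[0,0,0]},{"claw":1,"xyz":[0,0,1.5],"twist":[0,0,0]},{"claw":1,"xyz":[0,0,0.6],"twist":[0,0,0]},{"claw":1,"xyz":[0,0,0.3],"twist":[0,0,0]},{"claw":1,"xyz":[0,0,0.2],"twist":[0,0,0]},{"claw":1,"xyz":[0,0,0],"twist":[0,0,0]},{"claw":1,"xyz":[0,0,0],"twist":[0,0,0]},{"claw":1,"xyz":[0,0,0],"twist":[0,0,0]}]'
python3 -c "
from h import *
st()"
```

```text
clock: 25.6
tool_pos: [0.5578, 0.0554, 0.17]
tool_rot: [2.221, 2.22, 0.003]
force: [-0.6, 0.2, -1.7]
finger_gap: 0.0191
gripper_force: 59.1
25.6 pos [0.5578 0.0554 0.17  ] R [[0.0, 1.0, 0.002], [1.0, -0.0, 0.001], [0.001, 0.002, -1.0]] F [-0.6  0.2 -1.7] gap 0.0191 59.1
```

```bash
python3 -m crank '[{"claw":1,"xyz":[0,0,0.12],"twist":[0,0,0]},{"claw":1,"xyz":[0,0,0],"twist":[0,0,0]},{"claw":0.5,"xyz":[0,0,0],"twist":[0,0,0]},{"claw":0.1,"xyz":[0,0,0],"twist":[0,0,0]},{"claw":-0.1,"xyz":[0,0,0],"twist":[0,0,0]},{"claw":-0.1,"xyz":[0,0,0],"twist":[0,0,0]},{"claw":-0.1,"xyz":[0,0,-2],"twist":[0,0,0]},{"claw":-0.1,"xyz":[0,0,-3],"twist":[0,0,0]},{"claw":-0.1,"xyz":[0,0,-3],"twist":[0,0,0]},{"claw":-0.1,"xyz":[0,0,-3],"twist":[0,0,0]}]'
python3 -m crank '[{"claw":-0.2,"xyz":[3.8,0,0],"twist":[0,0,0]},{"claw":-0.2,"xyz":[3.8,0,0],"twist":[0,0,0]},{"claw":-0.2,"xyz":[3.8,0,0],"twist":[0,0,0]},{"claw":-0.2,"xyz":[3.8,0,0],"twist":[0,0,0]},{"claw":-0.2,"xyz":[3.8,0,0],"twist":[0,0,0]},{"claw":-0.2,"xyz":[3.6,-0.3,0],"twist":[0,0,0]},{"claw":-0.2,"xyz":[0,0,0],"twist":[0,0,0]},{"claw":-0.2,"xyz":[0,0,0],"twist":[0,0,0]},{"claw":-0.2,"xyz":[0,0,0],"twist":[0,0,0]},{"claw":-0.2,"xyz":[0,0,0],"twist":[0,0,0]}]'
cat > chk.py <<'E'
from det import *
st()
for n in ('top','scene'):
    im,d,K,D,T=cam(n);P=cloud(d,K,D,T);print(n);posts_and_tray(P);weights(im,P)
    print(' tray:');weights(im,P,.068,(.51,.67,-.19,.17));cv2.imwrite(f'pics/{n}_{bot.get_obs()["clock"]:.0f}.png',im)
E
python3 chk.py
```

```text
clock: 26.43
tool_pos: [0.5568, 0.0549, 0.2787]
tool_rot: [-2.222, -2.22, 0.002]
force: [0.4, 0.5, 0.2]
finger_gap: 0.0469
gripper_force: 0.0
clock: 27.27
tool_pos: [0.5547, 0.2793, 0.2778]
tool_rot: [2.224, 2.218, -0.001]
force: [0.1, -0.3, 0.3]
finger_gap: 0.0514
gripper_force: 0.0
27.27 pos [0.5547 0.2793 0.2778] R [[0.003, 1.0, 0.0], [1.0, -0.003, -0.001], [-0.001, 0.0, -1.0]] F [ 0.1 -0.3  0.3] gap 0.0514 0.0
top
post 44 [array([ 0.437, -0.071]), array([0.018, 0.017]), np.float64(70.442)]
post 43 [array([0.437, 0.05 ]), array([0.017, 0.017]), np.float64(0.339)]
tray tilt [-0.0907  0.0683] 0.68
w px [220 232] disc [0.522 0.407] 0.023 knob [0.524 0.402 0.047] bgr [199. 195. 197.]
w px [225 269] disc [0.412 0.387] 0.024 knob [0.411 0.385 0.047] bgr [199. 195. 197.]
w px [214 298] disc [0.329 0.425] 0.053 knob  bgr [177. 206. 211.]
w px [286 296] disc [0.335 0.206] 0.019 knob  bgr [ 41. 118. 217.]
 tray:
w px [378 204] disc [ 0.592 -0.053] 0.154 knob [ 0.574 -0.183  0.11 ] bgr [115. 110. 112.]
w px [339 216] disc [0.557 0.058] 0.025 knob [0.555 0.06  0.111] bgr [159. 154. 156.]
scene
post 102 [array([ 0.438, -0.074]), array([0.019, 0.017]), np.float64(65.311)]
post 90 [array([0.438, 0.047]), array([0.023, 0.018]), np.float64(65.705)]
tray tilt [-0.0895  0.0678] 0.89
w px [291 211] disc [0.526 0.396] 0.027 knob [0.524 0.395 0.046] bgr [146. 143. 147.]
w px [261 219] disc [0.411 0.384] 0.029 knob [0.412 0.378 0.047] bgr [146. 143. 147.]
w px [314 224] disc [0.555 0.279] 0.026 knob [0.553 0.279 0.047] bgr [147. 144. 148.]
w px [251 236] disc [0.353 0.296] 0.027 knob [0.352 0.294 0.047] bgr [147. 144. 148.]
w px [251 253] disc [0.326 0.218] 0.034 knob  bgr [ 76. 119. 187.]
 tray:
w px [349 241] disc [0.557 0.055] 0.026 knob [0.558 0.056 0.109] bgr [132. 129. 133.]
w px [386 266] disc [ 0.595 -0.061] 0.149 knob [ 0.546 -0.19   0.109] bgr [141. 135. 141.]
```

```bash
python3 -m crank '[{"claw":-0.2,"xyz":[0.2,0,2.5],"twist":[0,0,0]},{"claw":-0.2,"xyz":[0,0,3.5],"twist":[0,0,0]},{"claw":-0.2,"xyz":[0,0,3.5],"twist":[0,0,0]},{"claw":-0.2,"xyz":[0,0,3.5],"twist":[0,0,0]},{"claw":-0.2,"xyz":[0,0,2.5],"twist":[0,0,0]},{"claw":-0.2,"xyz":[0,0,1.2],"twist":[0,0,0]},{"claw":-0.2,"xyz":[0,0,1],"twist":[0,0,0]},{"claw":-0.2,"xyz":[0,0,0],"twist":[0,0,0]},{"claw":-0.2,"xyz":[0,0,0],"twist":[0,0,0]},{"claw":-0.2,"xyz":[0,0,0],"twist":[0,0,0]}]'
python3 -m crank '[{"claw":-0.2,"xyz":[0,0,0],"twist":[0,0,0]},{"claw":-0.2,"xyz":[0,0,0],"twist":[0,0,0]},{"claw":1,"xyz":[0,0,0],"twist":[0,0,0]},{"claw":1,"xyz":[0,0,0],"twist":[0,0,0]},{"claw":1,"xyz":[0,0,0],"twist":[0,0,0]},{"claw":1,"xyz":[0,0,0],"twist":[0,0,0]},{"claw":1,"xyz":[0,0,0],"twist":[0,0,0]},{"claw":1,"xyz":[0,0,0],"twist":[0,0,0]},{"claw":1,"xyz":[0,0,0],"twist":[0,0,0]},{"claw":1,"xyz":[0,0,0],"twist":[0,0,0]}]'
python3 -c "
from h import *
st()"
```

```text
clock: 28.2
tool_pos: [0.5556, 0.2835, 0.1026]
tool_rot: [2.222, 2.22, 0.005]
force: [-1.0, 0.0, 0.1]
finger_gap: 0.0514
gripper_force: 0.0
clock: 29.03
tool_pos: [0.5543, 0.2835, 0.1013]
tool_rot: [-2.222, -2.221, -0.001]
force: [-1.8, 0.9, 5.7]
finger_gap: 0.0188
gripper_force: 58.5
29.03 pos [0.5543 0.2835 0.1013] R [[0.0, 1.0, 0.0], [1.0, -0.0, 0.001], [0.001, 0.0, -1.0]] F [-1.8  0.9  5.7] gap 0.0188 58.5
```

```bash
python3 -m crank '[{"claw":1,"xyz":[0,0,-1.5],"twist":[0,0,0]},{"claw":1,"xyz":[0,0,-2.5],"twist":[0,0,0]},{"claw":1,"xyz":[0,0,-3.5],"twist":[0,0,0]},{"claw":1,"xyz":[0,0,-3.5],"twist":[0,0,0]},{"claw":1,"xyz":[0,0,-3.5],"twist":[0,0,0]},{"claw":1,"xyz":[0,0,-3],"twist":[0,0,0]},{"claw":1,"xyz":[0,0,-0.5],"twist":[0,0,0]},{"claw":1,"xyz":[-2,0.3,0],"twist":[0,0,0]},{"claw":1,"xyz":[-3.5,0,0],"twist":[0,0,0]},{"claw":1,"xyz":[-3.5,0,0],"twist":[0,0,0]}]'
python3 -m crank '[{"claw":1,"xyz":[-3.5,0,0],"twist":[0,0,0]},{"claw":1,"xyz":[-3.5,0,0],"twist":[0,0,0]},{"claw":1,"xyz":[-3.5,0,0],"twist":[0,0,0]},{"claw":1,"xyz":[-3.5,0,0],"twist":[0,0,0]},{"claw":1,"xyz":[-3.5,0,0],"twist":[0,0,0]},{"claw":1,"xyz":[-3.5,0,0],"twist":[0,0,0]},{"claw":1,"xyz":[-3.5,0,0],"twist":[0,0,0]},{"claw":1,"xyz":[-3.5,0,0],"twist":[0,0,0]},{"claw":1,"xyz":[-3.5,0,0],"twist":[0,0,0]},{"claw":1,"xyz":[-1.8,0,0],"twist":[0,0,0]}]'
python3 -m crank '[{"claw":1,"xyz":[0,0,0],"twist":[0,0,0]},{"claw":1,"xyz":[0,0,0],"twist":[0,0,0]},{"claw":1,"xyz":[0,0,0],"twist":[0,0,0]},{"claw":1,"xyz":[0,0,0],"twist":[0,0,0]},{"claw":1,"xyz":[0,0,2.5],"twist":[0,0,0]},{"claw":1,"xyz":[0,0,2.5],"twist":[0,0,0]},{"claw":1,"xyz":[0,0,1],"twist":[0,0,0]},{"claw":1,"xyz":[0,0,0],"twist":[0,0,0]},{"claw":1,"xyz":[0,0,0],"twist":[0,0,0]},{"claw":1,"xyz":[0,0,0],"twist":[0,0,0]}]'
python3 -c "
from h import *
st();print(bot.get_obs()['qpos'])"
```

```text
clock: 29.87
tool_pos: [0.5564, 0.1937, 0.2805]
tool_rot: [-2.218, -2.225, 0.0]
force: [0.2, -1.7, -1.5]
finger_gap: 0.019
gripper_force: 59.1
clock: 30.7
tool_pos: [0.5554, -0.1452, 0.2808]
tool_rot: [2.227, 2.214, -0.003]
force: [0.1, -1.5, -2.0]
finger_gap: 0.0188
gripper_force: 59.1
clock: 31.53
tool_pos: [0.5578, -0.1397, 0.2218]
tool_rot: [2.22, 2.221, 0.001]
force: [0.1, -0.6, -2.4]
finger_gap: 0.0191
gripper_force: 59.1
31.53 pos [ 0.5578 -0.1397  0.2218] R [[-0.0, 1.0, 0.002], [1.0, 0.0, -0.0], [-0.0, 0.002, -1.0]] F [ 0.1 -0.6 -2.4] gap 0.0191 59.1
[-0.30889989  0.50299496  0.6613735   1.84672241 -0.38149238  0.91984405
  0.52764402]
```

```bash
python3 -m crank '[{"claw":1,"xyz":[0,0,1],"twist":[0,0,0]},{"claw":1,"xyz":[0,0,1],"twist":[0,0,0]},{"claw":1,"xyz":[0,0,1],"twist":[0,0,0]},{"claw":1,"xyz":[0,0,0.8],"twist":[0,0,0]},{"claw":1,"xyz":[0,0,0.6],"twist":[0,0,0]},{"claw":1,"xyz":[0,0,0.5],"twist":[0,0,0]},{"claw":1,"xyz":[0,0,0.3],"twist":[0,0,0]},{"claw":1,"xyz":[0,0,0],"twist":[0,0,0]},{"claw":1,"xyz":[0,0,0],"twist":[0,0,0]},{"claw":1,"xyz":[0,0,0],"twist":[0,0,0]}]'
python3 -c "
from h import *
st()"
python3 -m crank '[{"claw":1,"xyz":[0,0,0],"twist":[0,0,0]},{"claw":1,"xyz":[0,0,0],"twist":[0,0,0]},{"claw":0.5,"xyz":[0,0,0],"twist":[0,0,0]},{"claw":0.1,"xyz":[0,0,0],"twist":[0,0,0]},{"claw":-0.1,"xyz":[0,0,0],"twist":[0,0,0]},{"claw":-0.1,"xyz":[0,0,0],"twist":[0,0,0]},{"claw":-0.1,"xyz":[0,0,-2],"twist":[0,0,0]},{"claw":-0.1,"xyz":[0,0,-3],"twist":[0,0,0]},{"claw":-0.1,"xyz":[0,0,-3],"twist":[0,0,0]},{"claw":-0.1,"xyz":[0,0,-3],"twist":[0,0,0]}]'
python3 chk.py
```

```text
clock: 32.37
tool_pos: [0.5571, -0.1399, 0.1689]
tool_rot: [2.222, 2.221, 0.0]
force: [-1.3, -0.2, -1.3]
finger_gap: 0.0189
gripper_force: 59.2
32.37 pos [ 0.5571 -0.1399  0.1689] R [[0.001, 1.0, 0.0], [1.0, -0.001, 0.0], [0.0, 0.0, -1.0]] F [-1.3 -0.2 -1.3] gap 0.0189 59.2
clock: 33.2
tool_pos: [0.5568, -0.1399, 0.2798]
tool_rot: [-2.222, -2.22, 0.001]
force: [1.3, 1.2, 0.3]
finger_gap: 0.0469
gripper_force: 0.0
33.2 pos [ 0.5568 -0.1399  0.2798] R [[0.001, 1.0, -0.001], [1.0, -0.001, -0.0], [-0.0, -0.001, -1.0]] F [1.3 1.2 0.3] gap 0.0469 0.0
top
post 44 [array([0.437, 0.05 ]), array([0.017, 0.017]), np.float64(89.772)]
tray tilt [0.0835 0.0684] 0.68
w px [224 232] disc [0.523 0.397] 0.026 knob [0.524 0.397 0.048] bgr [178. 173. 175.]
w px [228 269] disc [0.412 0.383] 0.025 knob [0.411 0.382 0.048] bgr [182. 177. 179.]
w px [212 292] disc [0.344 0.43 ] 0.034 knob  bgr [176. 199. 204.]
w px [257 290] disc [0.352 0.298] 0.025 knob [0.352 0.299 0.047] bgr [185. 179. 182.]
w px [281 299] disc [0.326 0.221] 0.034 knob  bgr [ 39. 122. 227.]
 tray:
w px [350 204] disc [0.591 0.023] 0.16 k
[... 243 characters left out ...]
ray([0.019, 0.016]), np.float64(86.507)]
post 91 [array([0.437, 0.05 ]), array([0.016, 0.02 ]), np.float64(4.762)]
tray tilt [0.0868 0.0681] 0.8
w px [291 211] disc [0.524 0.395] 0.027 knob [0.524 0.394 0.046] bgr [149. 146. 150.]
w px [261 219] disc [0.413 0.384] 0.028 knob [0.414 0.38  0.046] bgr [149. 146. 150.]
w px [251 236] disc [0.352 0.296] 0.026 knob [0.353 0.292 0.046] bgr [150. 148. 151.]
w px [251 253] disc [0.326 0.219] 0.034 knob  bgr [ 77. 121. 190.]
 tray:
w px [349 245] disc [0.592 0.032] 0.154 knob [0.556 0.046 0.118] bgr [134. 129. 134.]
w px [400 250] disc [ 0.664 -0.033] 0.062 knob  bgr [156. 151. 156.]
w px [386 280] disc [ 0.557 -0.138] 0.022 knob  bgr [150. 147. 151.]
```

```bash
python3 -m crank '[{"claw":-0.2,"xyz":[3.73,-1.04,0],"twist":[0,0,0]},{"claw":-0.2,"xyz":[3.73,-1.04,0],"twist":[0,0,0]},{"claw":-0.2,"xyz":[3.73,-1.04,0],"twist":[0,0,0]},{"claw":-0.2,"xyz":[3.73,-1.04,0],"twist":[0,0,0]},{"claw":-0.2,"xyz":[3.73,-1.04,0],"twist":[0,0,0]},{"claw":-0.2,"xyz":[3.73,-1.04,0],"twist":[0,0,0]},{"claw":-0.2,"xyz":[3.73,-1.04,0],"twist":[0,0,0]},{"claw":-0.2,"xyz":[3.73,-1.04,0],"twist":[0,0,0]},{"claw":-0.2,"xyz":[3.73,-1.04,0],"twist":[0,0,0]},{"claw":-0.2,"xyz":[3.73,-1.04,0],"twist":[0,0,0]}]'
python3 -m crank '[{"claw":-0.2,"xyz":[3.73,-1.04,0],"twist":[0,0,0]},{"claw":-0.2,"xyz":[3.73,-1.04,0],"twist":[0,0,0]},{"claw":-0.2,"xyz":[3.73,-1.04,0],"twist":[0,0,0]},{"claw":-0.2,"xyz":[3.73,-1.04,0],"twist":[0,0,0]},{"claw":-0.2,"xyz":[0,0,0],"twist":[0,0,0]},{"claw":-0.2,"xyz":[0,0,0],"twist":[0,0,0]},{"claw":-0.2,"xyz":[0,0,0],"twist":[0,0,0]},{"claw":-0.2,"xyz":[0,0,0],"twist":[0,0,0]},{"claw":-0.2,"xyz":[0,0,0],"twist":[0,0,0]},{"claw":-0.2,"xyz":[0,0,0],"twist":[0,0,0]}]'
python3 chk.py | grep -v tray; python3 -c "
from h import *
print(bot.get_obs()['qpos'])"
```

```text
clock: 34.13
tool_pos: [0.4521, 0.235, 0.2784]
tool_rot: [-2.222, -2.221, -0.0]
force: [0.8, 0.7, -0.1]
finger_gap: 0.0514
gripper_force: 0.0
clock: 34.97
tool_pos: [0.4124, 0.3812, 0.2788]
tool_rot: [-2.225, -2.218, -0.0]
force: [-0.3, -0.3, -0.1]
finger_gap: 0.0516
gripper_force: 0.0
34.97 pos [0.4124 0.3812 0.2788] R [[0.003, 1.0, 0.0], [1.0, -0.003, 0.0], [0.0, 0.0, -1.0]] F [-0.3 -0.3 -0.1] gap 0.0516 0.0
top
post 44 [array([ 0.437, -0.071]), array([0.018, 0.017]), np.float64(0.318)]
post 44 [array([0.437, 0.05 ]), array([0.017, 0.018]), np.float64(89.113)]
w px [224 232] disc [0.524 0.397] 0.025 knob [0.524 0.396 0.047] bgr [180. 175. 177.]
w px [229 269] disc [0.413 0.381] 0.025 knob [0.412 0.381 0.048] bgr [177. 172. 174.]
w px [256 290] disc [0.352 0.299] 0.025 knob [0.352 0.299 0.048] bgr [186. 181. 183.]
w px [281 299] disc [0.325 0.22 ] 0.034 knob  bgr [ 41. 123. 228.]
w px [344 204] disc [0.591 0.041] 0.145 knob [0.592 0.162 0.111] bgr [85. 82. 83.]
w px [340 216] disc [0.558 0.055] 0.028 knob [0.555 0.052 0.121] bgr [174. 169. 171.]
scene
post 103 [array([ 0.439, -0.073]), array([0.017, 0.018]), np.float64(76.165)]
post 91 [array([0.438, 0.048]), array([0.019, 0.019]), np.float64(87.283)]
w px [291 211] disc [0.524 0.394] 0.027 knob [0.524 0.393 0.045] bgr [146. 144. 147.]
w px [261 219] disc [0.414 0.381] 0.028 knob [0.411 0.377 0.047] bgr [147. 144. 148.]
w px [251 236] disc [0.352 0.294] 0.027 knob [0.353 0.292 0.046] bgr [149. 146. 150.]
w px [251 253] disc [0.326 0.219] 0.034 knob  bgr [ 76. 120. 189.]
w px [365 242] disc [0.592 0.041] 0.144 knob [0.561 0.154 0.111] bgr [114. 110. 114.]
w px [411 281] disc [ 0.608 -0.167] 0.013 knob  bgr [147. 144. 148.]
[-1.2197839   0.37195728  0.5313863   1.82848057 -0.22086458  0.99972193
 -0.60016473]
```

```bash
python3 -m crank '[{"claw":-0.2,"xyz":[0,0,2.5],"twist":[0,0,0]},{"claw":-0.2,"xyz":[0,0,3.5],"twist":[0,0,0]},{"claw":-0.2,"xyz":[0,0,3.5],"twist":[0,0,0]},{"claw":-0.2,"xyz":[0,0,3.5],"twist":[0,0,0]},{"claw":-0.2,"xyz":[0,0,2.5],"twist":[0,0,0]},{"claw":-0.2,"xyz":[0,0,1.2],"twist":[0,0,0]},{"claw":-0.2,"xyz":[0,0,1.1],"twist":[0,0,0]},{"claw":-0.2,"xyz":[0,0,0],"twist":[0,0,0]},{"claw":-0.2,"xyz":[0,0,0],"twist":[0,0,0]},{"claw":-0.2,"xyz":[0,0,0],"twist":[0,0,0]}]'
python3 -m crank '[{"claw":-0.2,"xyz":[0,0,0],"twist":[0,0,0]},{"claw":-0.2,"xyz":[0,0,0],"twist":[0,0,0]},{"claw":1,"xyz":[0,0,0],"twist":[0,0,0]},{"claw":1,"xyz":[0,0,0],"twist":[0,0,0]},{"claw":1,"xyz":[0,0,0],"twist":[0,0,0]},{"claw":1,"xyz":[0,0,0],"twist":[0,0,0]},{"claw":1,"xyz":[0,0,0],"twist":[0,0,0]},{"claw":1,"xyz":[0,0,0],"twist":[0,0,0]},{"claw":1,"xyz":[0,0,0],"twist":[0,0,0]},{"claw":1,"xyz":[0,0,0],"twist":[0,0,0]}]'
python3 -c "
from h import *
st()"
```

```text
clock: 35.9
tool_pos: [0.4127, 0.3833, 0.1023]
tool_rot: [-2.222, -2.221, -0.004]
force: [0.4, -0.5, 0.8]
finger_gap: 0.0509
gripper_force: 0.0
clock: 36.73
tool_pos: [0.412, 0.3828, 0.1013]
tool_rot: [-2.222, -2.221, -0.002]
force: [0.3, -0.4, 5.8]
finger_gap: 0.0189
gripper_force: 58.6
36.73 pos [0.412  0.3828 0.1013] R [[0.0, 1.0, 0.001], [1.0, -0.0, 0.001], [0.001, 0.001, -1.0]] F [ 0.3 -0.4  5.8] gap 0.0189 58.6
```

```bash
python3 -m crank '[{"claw":1,"xyz":[0,0,-1.5],"twist":[0,0,0]},{"claw":1,"xyz":[0,0,-2.5],"twist":[0,0,0]},{"claw":1,"xyz":[0,0,-3.5],"twist":[0,0,0]},{"claw":1,"xyz":[0,0,-3.5],"twist":[0,0,0]},{"claw":1,"xyz":[0,0,-3.5],"twist":[0,0,0]},{"claw":1,"xyz":[0,0,-3],"twist":[0,0,0]},{"claw":1,"xyz":[0,0,-0.5],"twist":[0,0,0]},{"claw":1,"xyz":[-2,1.4,0],"twist":[0,0,0]},{"claw":1,"xyz":[-2.9,2,0],"twist":[0,0,0]},{"claw":1,"xyz":[-2.9,2,0],"twist":[0,0,0]}]'
python3 -m crank '[{"claw":1,"xyz":[-2.9,2,0],"twist":[0,0,0]},{"claw":1,"xyz":[-2.9,2,0],"twist":[0,0,0]},{"claw":1,"xyz":[-2.9,2,0],"twist":[0,0,0]},{"claw":1,"xyz":[-2.9,2,0],"twist":[0,0,0]},{"claw":1,"xyz":[-2.9,2,0],"twist":[0,0,0]},{"claw":1,"xyz":[-2.9,2,0],"twist":[0,0,0]},{"claw":1,"xyz":[-1,0.65,0],"twist":[0,0,0]},{"claw":1,"xyz":[0,0,0],"twist":[0,0,0]},{"claw":1,"xyz":[0,0,0],"twist":[0,0,0]},{"claw":1,"xyz":[0,0,0],"twist":[0,0,0]}]'
python3 -m crank '[{"claw":1,"xyz":[0,0,0],"twist":[0,0,0]},{"claw":1,"xyz":[0,0,0],"twist":[0,0,0]},{"claw":1,"xyz":[0,0,2.5],"twist":[0,0,0]},{"claw":1,"xyz":[0,0,2.5],"twist":[0,0,0]},{"claw":1,"xyz":[0,0,1],"twist":[0,0,0]},{"claw":1,"xyz":[0,0,0],"twist":[0,0,0]},{"claw":1,"xyz":[0,0,0],"twist":[0,0,0]},{"claw":1,"xyz":[0,0,0],"twist":[0,0,0]},{"claw":1,"xyz":[0,0,0],"twist":[0,0,0]},{"claw":1,"xyz":[0,0,0],"twist":[0,0,0]}]'
python3 -c "
from h import *
st();print(bot.get_obs()['qpos'])"
```

```text
clock: 37.57
tool_pos: [0.4647, 0.3046, 0.2797]
tool_rot: [-2.217, -2.225, 0.002]
force: [1.3, -0.3, -1.4]
finger_gap: 0.0193
gripper_force: 59.0
clock: 38.4
tool_pos: [0.5909, 0.1218, 0.2795]
tool_rot: [-2.219, -2.221, 0.002]
force: [-0.4, -0.3, -1.5]
finger_gap: 0.0192
gripper_force: 59.1
clock: 39.23
tool_pos: [0.5928, 0.1205, 0.2221]
tool_rot: [2.221, 2.22, 0.003]
force: [0.4, -0.3, -2.3]
finger_gap: 0.0188
gripper_force: 59.1
39.23 pos [0.5928 0.1205 0.2221] R [[0.0, 1.0, 0.002], [1.0, -0.0, 0.001], [0.001, 0.002, -1.0]] F [ 0.4 -0.3 -2.3] gap 0.0188 59.1
[-0.67730934  0.53389509  0.57904149  1.76925865 -0.35238076  0.94089501
  0.04749825]
```

```bash
python3 -m crank '[{"claw":1,"xyz":[0,0,1],"twist":[0,0,0]},{"claw":1,"xyz":[0,0,1],"twist":[0,0,0]},{"claw":1,"xyz":[0,0,1],"twist":[0,0,0]},{"claw":1,"xyz":[0,0,0.8],"twist":[0,0,0]},{"claw":1,"xyz":[0,0,0.6],"twist":[0,0,0]},{"claw":1,"xyz":[0,0,0.5],"twist":[0,0,0]},{"claw":1,"xyz":[0,0,0.3],"twist":[0,0,0]},{"claw":1,"xyz":[0,0,0],"twist":[0,0,0]},{"claw":1,"xyz":[0,0,0],"twist":[0,0,0]},{"claw":1,"xyz":[0,0,0],"twist":[0,0,0]}]'
python3 -m crank '[{"claw":1,"xyz":[0,0,0],"twist":[0,0,0]},{"claw":1,"xyz":[0,0,0],"twist":[0,0,0]},{"claw":0.5,"xyz":[0,0,0],"twist":[0,0,0]},{"claw":0.1,"xyz":[0,0,0],"twist":[0,0,0]},{"claw":-0.1,"xyz":[0,0,0],"twist":[0,0,0]},{"claw":-0.1,"xyz":[0,0,0],"twist":[0,0,0]},{"claw":-0.1,"xyz":[0,0,-2],"twist":[0,0,0]},{"claw":-0.1,"xyz":[0,0,-3],"twist":[0,0,0]},{"claw":-0.1,"xyz":[0,0,-3],"twist":[0,0,0]},{"claw":-0.1,"xyz":[0,0,-3],"twist":[0,0,0]}]'
python3 -m crank '[{"claw":-0.2,"xyz":[2.2,-3,0],"twist":[0,0,0]},{"claw":-0.2,"xyz":[2.2,-3,0],"twist":[0,0,0]},{"claw":-0.2,"xyz":[2.2,-3,0],"twist":[0,0,0]},{"claw":-0.2,"xyz":[2.2,-3,0],"twist":[0,0,0]},{"claw":-0.2,"xyz":[2.2,-3,0],"twist":[0,0,0]},{"claw":-0.2,"xyz":[2.2,-3,0],"twist":[0,0,0]},{"claw":-0.2,"xyz":[2.2,-3,0],"twist":[0,0,0]},{"claw":-0.2,"xyz":[2.2,-3,0],"twist":[0,0,0]},{"claw":-0.2,"xyz":[0,0,0],"twist":[0,0,0]},{"claw":-0.2,"xyz":[0,0,0],"twist":[0,0,0]}]'
python3 -m crank '[{"claw":-0.2,"xyz":[0,0,0],"twist":[0,0,0]},{"claw":-0.2,"xyz":[0,0,0],"twist":[0,0,0]},{"claw":-0.2,"xyz":[0,0,0],"twist":[0,0,0]},{"claw":-0.2,"xyz":[0,0,0],"twist":[0,0,0]},{"claw":-0.2,"xyz":[0,0,0],"twist":[0,0,0]},{"claw":-0.2,"xyz":[0,0,0],"twist":[0,0,0]},{"claw":-0.2,"xyz":[0,0,0],"twist":[0,0,0]},{"claw":-0.2,"xyz":[0,0,0],"twist":[0,0,0]},{"claw":-0.2,"xyz":[0,0,0],"twist":[0,0,0]},{"claw":-0.2,"xyz":[0,0,0],"twist":[0,0,0]}]'
python3 chk.py; python3 -c "
from h import *
print(bot.get_obs()['qpos'])"
```

```text
clock: 40.07
tool_pos: [0.5921, 0.1202, 0.1689]
tool_rot: [2.222, 2.221, -0.0]
force: [-0.9, 0.1, -1.0]
finger_gap: 0.019
gripper_force: 59.2
clock: 40.9
tool_pos: [0.5919, 0.1202, 0.2798]
tool_rot: [2.222, 2.221, -0.001]
force: [1.2, 0.5, 0.3]
finger_gap: 0.0473
gripper_force: 0.0
clock: 41.73
tool_pos: [0.3504, 0.2981, 0.2789]
tool_rot: [-2.215, -2.226, -0.001]
force: [0.5, 0.2, 1.1]
finger_gap: 0.0511
gripper_force: 0.0
clock: 42.57
tool_pos: [0.3521, 0.2965, 0.2787]
tool_rot: [-2.222, -2.221, 0.0]
force: [0.4, -0.8, -0.0]
finger_gap: 0.0511
gripper_force: 0.0
42.57 pos [0.3521 0.2965 0.2787] R [[0.0, 1.0, -0.0], [1.0, -0.0, 0.0], [0.0, -0.0, -1.0]] F [ 0.4 -0.8 -0. ] gap 0.0511 0.0
top
post 45 [array([ 0.437, -0.071]), array([0.017, 0.017]), np.float64(8.685)]
post 45 [array([0.437, 0.05 ]), array([0.017, 0.017]), np.float64(89.885)]
tray tilt [-0.0713  0.069 ] 0.63
w px [224 232] disc [0.523 0.399] 0.026 knob [0.524 0.396 0.049] bgr [181. 176. 178.]
w px [281 299] disc [0.325 0.22 ] 0.034 knob  bgr [ 41. 124. 228.]
 tray:
w px [377 204] disc [ 0.591 -0.051] 0.155 knob [ 0.603 -0
[... 206 characters left out ...]
scene
post 103 [array([ 0.438, -0.074]), array([0.018, 0.018]), np.float64(73.267)]
post 91 [array([0.438, 0.049]), array([0.017, 0.022]), np.float64(3.731)]
tray tilt [-0.0712  0.0678] 0.78
w px [291 211] disc [0.523 0.399] 0.029 knob [0.524 0.394 0.046] bgr [146. 143. 147.]
w px [251 236] disc [0.353 0.295] 0.027 knob [0.354 0.295 0.046] bgr [148. 145. 149.]
w px [251 253] disc [0.327 0.22 ] 0.034 knob  bgr [ 77. 120. 188.]
 tray:
w px [349 235] disc [0.573 0.084] 0.059 knob [0.558 0.055 0.11 ] bgr [147. 144. 148.]
w px [385 265] disc [ 0.594 -0.056] 0.153 knob [ 0.602 -0.165  0.117] bgr [145. 139. 145.]
[-1.25835616  0.17542602  0.555575    2.06222195 -0.11492845  0.93305629
 -0.64146684]
```

```bash
python3 -m crank '[{"claw":-0.2,"xyz":[0,0,2.5],"twist":[0,0,0]},{"claw":-0.2,"xyz":[0,0,3.5],"twist":[0,0,0]},{"claw":-0.2,"xyz":[0,0,3.5],"twist":[0,0,0]},{"claw":-0.2,"xyz":[0,0,3.5],"twist":[0,0,0]},{"claw":-0.2,"xyz":[0,0,2.5],"twist":[0,0,0]},{"claw":-0.2,"xyz":[0,0,1.2],"twist":[0,0,0]},{"claw":-0.2,"xyz":[0,0,1.1],"twist":[0,0,0]},{"claw":-0.2,"xyz":[0,0,0],"twist":[0,0,0]},{"claw":-0.2,"xyz":[0,0,0],"twist":[0,0,0]},{"claw":-0.2,"xyz":[0,0,0],"twist":[0,0,0]}]'
python3 -m crank '[{"claw":-0.2,"xyz":[0,0,0],"twist":[0,0,0]},{"claw":-0.2,"xyz":[0,0,0],"twist":[0,0,0]},{"claw":1,"xyz":[0,0,0],"twist":[0,0,0]},{"claw":1,"xyz":[0,0,0],"twist":[0,0,0]},{"claw":1,"xyz":[0,0,0],"twist":[0,0,0]},{"claw":1,"xyz":[0,0,0],"twist":[0,0,0]},{"claw":1,"xyz":[0,0,0],"twist":[0,0,0]},{"claw":1,"xyz":[0,0,0],"twist":[0,0,0]},{"claw":1,"xyz":[0,0,0],"twist":[0,0,0]},{"claw":1,"xyz":[0,0,0],"twist":[0,0,0]}]'
python3 -c "
from h import *
st()"
```

```text
clock: 43.5
tool_pos: [0.3528, 0.297, 0.1016]
tool_rot: [-2.222, -2.221, -0.003]
force: [-0.1, 0.2, 0.2]
finger_gap: 0.0512
gripper_force: 0.0
clock: 44.33
tool_pos: [0.3523, 0.2968, 0.1013]
tool_rot: [-2.222, -2.22, -0.001]
force: [-1.3, -0.9, 7.2]
finger_gap: 0.0192
gripper_force: 58.3
44.33 pos [0.3523 0.2968 0.1013] R [[0.001, 1.0, 0.0], [1.0, -0.001, 0.001], [0.001, 0.0, -1.0]] F [-1.3 -0.9  7.2] gap 0.0192 58.3
```

```bash
python3 -m crank '[{"claw":1,"xyz":[0,0,-1.5],"twist":[0,0,0]},{"claw":1,"xyz":[0,0,-2.5],"twist":[0,0,0]},{"claw":1,"xyz":[0,0,-3.5],"twist":[0,0,0]},{"claw":1,"xyz":[0,0,-3.5],"twist":[0,0,0]},{"claw":1,"xyz":[0,0,-3.5],"twist":[0,0,0]},{"claw":1,"xyz":[0,0,-3],"twist":[0,0,0]},{"claw":1,"xyz":[0,0,-0.5],"twist":[0,0,0]},{"claw":1,"xyz":[-2,1.3,0],"twist":[0,0,0]},{"claw":1,"xyz":[-3.1,1.95,0],"twist":[0,0,0]},{"claw":1,"xyz":[-3.1,1.95,0],"twist":[0,0,0]}]'
python3 -m crank '[{"claw":1,"xyz":[-3.1,1.95,0],"twist":[0,0,0]},{"claw":1,"xyz":[-3.1,1.95,0],"twist":[0,0,0]},{"claw":1,"xyz":[-3.1,1.95,0],"twist":[0,0,0]},{"claw":1,"xyz":[-3.1,1.95,0],"twist":[0,0,0]},{"claw":1,"xyz":[-3.1,1.95,0],"twist":[0,0,0]},{"claw":1,"xyz":[-3.1,1.95,0],"twist":[0,0,0]},{"claw":1,"xyz":[-3.1,1.95,0],"twist":[0,0,0]},{"claw":1,"xyz":[-3.1,1.95,0],"twist":[0,0,0]},{"claw":1,"xyz":[-3.1,1.95,0],"twist":[0,0,0]},{"claw":1,"xyz":[-3.1,1.95,0],"twist":[0,0,0]}]'
python3 -m crank '[{"claw":1,"xyz":[-3.1,1.95,0],"twist":[0,0,0]},{"claw":1,"xyz":[-1.3,0.85,0],"twist":[0,0,0]},{"claw":1,"xyz":[0,0,0],"twist":[0,0,0]},{"claw":1,"xyz":[0,0,0],"twist":[0,0,0]},{"claw":1,"xyz":[0,0,0],"twist":[0,0,0]},{"claw":1,"xyz":[0,0,0],"twist":[0,0,0]},{"claw":1,"xyz":[0,0,2.5],"twist":[0,0,0]},{"claw":1,"xyz":[0,0,2.5],"twist":[0,0,0]},{"claw":1,"xyz":[0,0,1],"twist":[0,0,0]},{"claw":1,"xyz":[0,0,0],"twist":[0,0,0]}]'
python3 chk.py
```

```text
clock: 45.17
tool_pos: [0.4035, 0.2143, 0.2803]
tool_rot: [-2.217, -2.225, 0.0]
force: [1.3, -0.5, -1.8]
finger_gap: 0.019
gripper_force: 59.1
clock: 46.0
tool_pos: [0.599, -0.0969, 0.2792]
tool_rot: [-2.22, -2.22, 0.002]
force: [0.3, 0.2, -2.0]
finger_gap: 0.0188
gripper_force: 59.1
clock: 46.83
tool_pos: [0.6252, -0.1374, 0.218]
tool_rot: [-2.216, -2.22, 0.004]
force: [-0.9, 0.3, -1.9]
finger_gap: 0.019
gripper_force: 59.3
46.83 pos [ 0.6252 -0.1374  0.218 ] R [[-0.002, 1.0, -0.005], [1.0, 0.002, 0.002], [0.002, -0.005, -1.0]] F [-0.9  0.3 -1.9] gap 0.019 59.3
top
post 9 [array([0.44 , 0.056]), array([0.005, 0.016]), np.float64(55.829)]
tray tilt [0.0073 0.0689] 0.58
w px [224 232] disc [0.525 0.395] 0.027 knob [0.524 0.397 0.048] bgr [178. 173. 175.]
w px [281 299] disc [0.324 0.22 ] 0.034 knob  bgr [ 38. 121. 226.]
 tray:
w px [345 205] disc [0.592 0.039] 0.149 knob  bgr [174. 165. 169.]
w px [317 204] disc [0.593 0.121] 0.026 knob [0.592 0.122 0.116] bgr [181. 175. 178.]
w px [340 216] disc [0.557 0.056] 0.025 knob [0.557 0.055 0.116] bgr [182. 177. 179.]
scene
post 103 [array([ 0.439, -0.073]), array([0.019, 0.018]), np.float64(0.067)]
post 92 [array([0.437, 0.048]), array([0.016, 0.02 ]), np.float64(14.812)]
tray tilt [-0.0024  0.0679] 0.76
w px [291 211] disc [0.523 0.393] 0.026 knob [0.523 0.395 0.045] bgr [147. 144. 148.]
w px [251 253] disc [0.327 0.221] 0.034 knob  bgr [ 79. 121. 189.]
 tray:
w px [362 257] disc [ 0.594 -0.012] 0.192 knob [0.566 0.059 0.114] bgr [148. 143. 148.]
w px [416 276] disc [ 0.608 -0.158] 0.067 knob [ 0.607 -0.16   0.117] bgr [143. 139. 144.]
```

```bash
python3 - <<'E'
import cv2
im=cv2.imread('pics/scene_47.png')
cv2.imwrite('pics/c1.png',cv2.resize(im[190:340,280:460],None,fx=4,fy=4,interpolation=cv2.INTER_CUBIC))
E
```

```text
(no output)
```

View pics/c1.png

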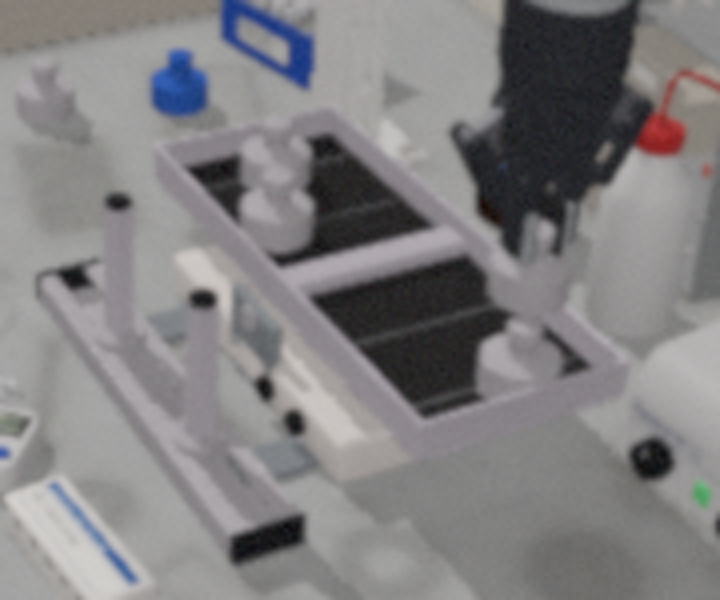

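The crop shows that the weight I placed on the −y side has been knocked, now at about (520,360) in the crop. The held weight has come down onto its knob, so I back up and re-measure.

```bash
python3 -m crank '[{"claw":1,"xyz":[0,0,-1],"twist":[0,0,0]},{"claw":1,"xyz":[0,0,-2],"twist":[0,0,0]},{"claw":1,"xyz":[0,0,-3],"twist":[0,0,0]},{"claw":1,"xyz":[3,0,0],"twist":[0,0,0]},{"claw":1,"xyz":[3.5,0,0],"twist":[0,0,0]},{"claw":1,"xyz":[3.5,0,0],"twist":[0,0,0]},{"claw":1,"xyz":[3.5,0,0],"twist":[0,0,0]},{"claw":1,"xyz":[3.5,0,0],"twist":[0,0,0]},{"claw":1,"xyz":[3.5,0,0],"twist":[0,0,0]},{"claw":1,"xyz":[3.5,0,0],"twist":[0,0,0]}]'
python3 -m crank '[{"claw":1,"xyz":[0,0,0],"twist":[0,0,0]},{"claw":1,"xyz":[0,0,0],"twist":[0,0,0]},{"claw":1,"xyz":[0,0,0],"twist":[0,0,0]},{"claw":1,"xyz":[0,0,0],"twist":[0,0,0]},{"claw":1,"xyz":[0,0,0],"twist":[0,0,0]},{"claw":1,"xyz":[0,0,0],"twist":[0,0,0]},{"claw":1,"xyz":[0,0,0],"twist":[0,0,0]},{"claw":1,"xyz":[0,0,0],"twist":[0,0,0]},{"claw":1,"xyz":[0,0,0],"twist":[0,0,0]},{"claw":1,"xyz":[0,0,0],"twist":[0,0,0]}]'
python3 - <<'E'
from det import *
o=st();p=o['tool_pos']
for n in ('top','scene'):
    im,d,K,D,T=cam(n);P=cloud(d,K,D,T);posts_and_tray(P);z=np.nan_to_num(P);cv2.imwrite(f'pics/{n}_n1.png',im)
    m=(z[...,0]>.525)&(z[...,0]<.66)&(z[...,1]>-.18)&(z[...,1]<-.03)&(z[...,2]>.085)&(z[...,2]<.14)
    k,l,s,_=cv2.connectedComponentsWithStats(m.astype(np.uint8))
    for i in range(1,k):
        if s[i,4]>40:
            Q=P[l==i];c=cv2.minEnclosingCircle(Q[:,:2].astype(np.float32));Kn=Q[Q[:,2]>Q[:,2].max()-.012];print(n,s[i],np.round(c[0],3),round(c[1],3),np.median(Kn,0).round(3),Q[:,2].max())
im,d,K,D,T=cam('wrist');P=cloud(d,K,D,T);z=np.nan_to_num(P);m=(abs(z[...,0]-p[0])<.04)&(abs(z[...,1]-p[1])<.05)&(z[...,2]<p[2]-.07)&(z[...,2]>p[2]-.12);Q=P[m];print('held',Q.min(0).round(3),Q.max(0).round(3),np.median(Q[:,2]))
E
```

```text
clock: 47.77
tool_pos: [0.6276, 0.102, 0.2835]
tool_rot: [2.221, 2.219, 0.005]
force: [0.6, 0.2, -1.9]
finger_gap: 0.0188
gripper_force: 59.3
clock: 48.6
tool_pos: [0.627, 0.1002, 0.2806]
tool_rot: [-2.222, -2.22, 0.0]
force: [0.6, 0.1, -2.6]
finger_gap: 0.0195
gripper_force: 59.3
48.6 pos [0.627  0.1002 0.2806] R [[0.001, 1.0, -0.0], [1.0, -0.001, -0.0], [-0.0, -0.0, -1.0]] F [ 0.6  0.1 -2.6] gap 0.0195 59.3
post 44 [array([ 0.437, -0.071]), array([0.017, 0.018]), np.float64(81.183)]
post 45 [array([0.437, 0.05 ]), array([0.017, 0.017]), np.float64(89.089)]
tray tilt [-0.0696  0.0686] 0.66
top [406 190  17  18 244] [ 0.607 -0.161] 0.027 [ 0.608 -0.157  0.126] 0.13418469649892484
post 102 [array([ 0.438, -0.074]), array([0.021, 0.017]), np.float64(69.475)]
post 92 [array([0.438, 0.048]), array([0.02 , 0.018]), np.float64(66.126)]
tray tilt [-0.0711  0.0677] 0.78
scene [400 264  20  21 266] [ 0.608 -0.16 ] 0.026 [ 0.605 -0.16   0.124] 0.12807765889457923
held [0.602 0.08  0.18 ] [0.652 0.127 0.211] 0.20321868222720219
```

```bash
python3 - <<'E'
import cv2,numpy as np
a=cv2.imread('pics/top_n1.png')[165:275,285:440];b=cv2.imread('pics/scene_n1.png')[190:340,280:460]
a=cv2.resize(a,(620,440),interpolation=cv2.INTER_CUBIC)[:290]; b=cv2.resize(b,(620,516),interpolation=cv2.INTER_CUBIC)[:300]
cv2.imwrite('pics/c2.png',np.vstack([a,b]))
E
```

```text
(no output)
```

View pics/c2.png

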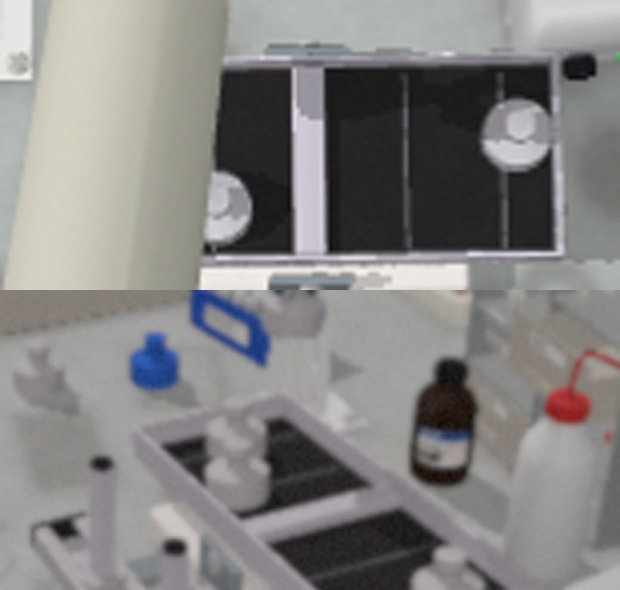

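Both views show N1 upright near (0.607,−0.160), after the announced disturbance. The next weight goes beside it at (0.551,−0.1225), which keeps the balance.

```bash
python3 -m crank '[{"claw":1,"xyz":[-3.18,-1.08,0],"twist":[0,0,0]},{"claw":1,"xyz":[-3.18,-1.08,0],"twist":[0,0,0]},{"claw":1,"xyz":[-3.18,-1.08,0],"twist":[0,0,0]},{"claw":1,"xyz":[-3.18,-1.08,0],"twist":[0,0,0]},{"claw":1,"xyz":[-3.18,-1.08,0],"twist":[0,0,0]},{"claw":1,"xyz":[-3.18,-1.08,0],"twist":[0,0,0]},{"claw":1,"xyz":[-3.18,-1.08,0],"twist":[0,0,0]},{"claw":1,"xyz":[0,0,0],"twist":[0,0,0]},{"claw":1,"xyz":[0,0,0],"twist":[0,0,0]},{"claw":1,"xyz":[0,0,0],"twist":[0,0,0]}]'
python3 -m crank '[{"claw":1,"xyz":[0,0,0],"twist":[0,0,0]},{"claw":1,"xyz":[0,0,0],"twist":[0,0,0]},{"claw":1,"xyz":[0,0,2.5],"twist":[0,0,0]},{"claw":1,"xyz":[0,0,2.5],"twist":[0,0,0]},{"claw":1,"xyz":[0,0,1],"twist":[0,0,0]},{"claw":1,"xyz":[0,0,0],"twist":[0,0,0]},{"claw":1,"xyz":[0,0,0],"twist":[0,0,0]},{"claw":1,"xyz":[0,0,0],"twist":[0,0,0]},{"claw":1,"xyz":[0,0,0],"twist":[0,0,0]},{"claw":1,"xyz":[0,0,0],"twist":[0,0,0]}]'
python3 -c "
from det import *
st()
im,d,K,D,T=cam('scene');posts_and_tray(cloud(d,K,D,T))"
```

```text
clock: 49.58
tool_pos: [0.5515, -0.122, 0.2808]
tool_rot: [-2.222, -2.22, -0.001]
force: [-0.2, 0.8, -1.5]
finger_gap: 0.0189
gripper_force: 59.3
clock: 50.42
tool_pos: [0.5521, -0.1223, 0.2219]
tool_rot: [2.221, 2.22, 0.002]
force: [0.6, 0.6, -2.5]
finger_gap: 0.019
gripper_force: 59.3
50.42 pos [ 0.5521 -0.1223  0.2219] R [[0.0, 1.0, 0.002], [1.0, -0.0, -0.0], [-0.0, 0.002, -1.0]] F [ 0.6  0.6 -2.5] gap 0.019 59.3
post 105 [array([ 0.438, -0.072]), array([0.021, 0.017]), np.float64(81.159)]
post 91 [array([0.438, 0.048]), array([0.018, 0.02 ]), np.float64(6.472)]
tray tilt [-0.0709  0.0678] 0.73
```

Now lower, release, rise, then go to the last weight A (0.524,0.396).

```bash
python3 -m crank '[{"claw":1,"xyz":[0,0,1],"twist":[0,0,0]},{"claw":1,"xyz":[0,0,1],"twist":[0,0,0]},{"claw":1,"xyz":[0,0,1],"twist":[0,0,0]},{"claw":1,"xyz":[0,0,0.8],"twist":[0,0,0]},{"claw":1,"xyz":[0,0,0.6],"twist":[0,0,0]},{"claw":1,"xyz":[0,0,0.5],"twist":[0,0,0]},{"claw":1,"xyz":[0,0,0.3],"twist":[0,0,0]},{"claw":1,"xyz":[0,0,0],"twist":[0,0,0]},{"claw":1,"xyz":[0,0,0],"twist":[0,0,0]},{"claw":1,"xyz":[0,0,0],"twist":[0,0,0]}]'
python3 -m crank '[{"claw":1,"xyz":[0,0,0],"twist":[0,0,0]},{"claw":1,"xyz":[0,0,0],"twist":[0,0,0]},{"claw":0.5,"xyz":[0,0,0],"twist":[0,0,0]},{"claw":0.1,"xyz":[0,0,0],"twist":[0,0,0]},{"claw":-0.1,"xyz":[0,0,0],"twist":[0,0,0]},{"claw":-0.1,"xyz":[0,0,0],"twist":[0,0,0]},{"claw":-0.1,"xyz":[0,0,-2],"twist":[0,0,0]},{"claw":-0.1,"xyz":[0,0,-3],"twist":[0,0,0]},{"claw":-0.1,"xyz":[0,0,-3],"twist":[0,0,0]},{"claw":-0.1,"xyz":[0,0,-3],"twist":[0,0,0]}]'
python3 -m crank '[{"claw":-0.2,"xyz":[3.7,-0.2,0],"twist":[0,0,0]},{"claw":-0.2,"xyz":[3.7,-0.2,0],"twist":[0,0,0]},{"claw":-0.2,"xyz":[3.7,-0.2,0],"twist":[0,0,0]},{"claw":-0.2,"xyz":[3.7,-0.2,0],"twist":[0,0,0]},{"claw":-0.2,"xyz":[3.7,-0.2,0],"twist":[0,0,0]},{"claw":-0.2,"xyz":[3.7,-0.2,0],"twist":[0,0,0]},{"claw":-0.2,"xyz":[3.7,-0.2,0],"twist":[0,0,0]},{"claw":-0.2,"xyz":[3.7,-0.2,0],"twist":[0,0,0]},{"claw":-0.2,"xyz":[3.7,-0.2,0],"twist":[0,0,0]},{"claw":-0.2,"xyz":[3.7,-0.2,0],"twist":[0,0,0]}]'
python3 -m crank '[{"claw":-0.2,"xyz":[3.7,-0.2,0],"twist":[0,0,0]},{"claw":-0.2,"xyz":[3.7,-0.2,0],"twist":[0,0,0]},{"claw":-0.2,"xyz":[3.7,-0.2,0],"twist":[0,0,0]},{"claw":-0.2,"xyz":[3.7,-0.2,0],"twist":[0,0,0]},{"claw":-0.2,"xyz":[0,0,0],"twist":[0,0,0]},{"claw":-0.2,"xyz":[0,0,0],"twist":[0,0,0]},{"claw":-0.2,"xyz":[0,0,0],"twist":[0,0,0]},{"claw":-0.2,"xyz":[0,0,0],"twist":[0,0,0]},{"claw":-0.2,"xyz":[0,0,0],"twist":[0,0,0]},{"claw":-0.2,"xyz":[0,0,0],"twist":[0,0,0]}]'
python3 chk.py
```

```text
clock: 51.3
tool_pos: [0.5515, -0.1223, 0.169]
tool_rot: [2.222, 2.221, 0.001]
force: [-0.7, 0.3, -0.5]
finger_gap: 0.0191
gripper_force: 59.4
clock: 52.13
tool_pos: [0.551, -0.1223, 0.2797]
tool_rot: [-2.222, -2.22, 0.001]
force: [0.7, 0.6, -0.4]
finger_gap: 0.047
gripper_force: 0.0
clock: 52.97
tool_pos: [0.5311, 0.2498, 0.279]
tool_rot: [-2.222, -2.221, -0.001]
force: [1.0, -0.0, 0.9]
finger_gap: 0.0513
gripper_force: 0.0
clock: 53.8
tool_pos: [0.5242, 0.3943, 0.2791]
tool_rot: [2.225, 2.218, 0.0]
force: [-0.4, -0.0, 0.2]
finger_gap: 0.0511
gripper_force: 0.0
53.8 pos [0.5242 0.3943 0.2791] R [[0.003, 1.0, 0.0], [1.0, -0.003, 0.0], [0.0, 0.0, -1.0]] F [-0.4 -0.   0.2] gap 0.0511 0.0
top
post 44 [array([ 0.437, -0.071]), array([0.018, 0.017]), np.float64(89.348)]
post 43 [array([0.437, 0.05 ]), array([0.017, 0.017]), np.float64(88.285)]
tray tilt [0.0856 0.0691] 0.59
w px [225 232] disc [0.524 0.397] 0.025 knob [0.525 0.398 0.046] bgr [178. 173. 175.]
w px [281 299] disc [0.325 0.221] 0.033 knob  bgr [ 41. 122. 227.]
 tray:
w px [346 204] disc [0.593 0.037] 0.149 knob [0.591 0.134 
[... 167 characters left out ...]
557 0.05  0.119] bgr [146. 141. 143.]
w px [400 218] disc [ 0.552 -0.121] 0.025 knob [ 0.55  -0.126  0.109] bgr [174. 169. 172.]
scene
post 103 [array([ 0.438, -0.073]), array([0.018, 0.017]), np.float64(74.109)]
post 92 [array([0.438, 0.047]), array([0.017, 0.019]), np.float64(9.092)]
tray tilt [0.0925 0.0682] 0.7
w px [291 211] disc [0.527 0.395] 0.027 knob [0.526 0.393 0.045] bgr [146. 143. 147.]
w px [251 253] disc [0.326 0.219] 0.034 knob  bgr [ 79. 121. 188.]
 tray:
w px [365 245] disc [0.594 0.033] 0.152 knob [0.562 0.052 0.118] bgr [131. 127. 131.]
w px [381 277] disc [ 0.553 -0.122] 0.025 knob  bgr [141. 138. 142.]
w px [410 279] disc [ 0.607 -0.164] 0.013 knob  bgr [127. 124. 128.]
```

```bash
python3 -m crank '[{"claw":-0.2,"xyz":[0,0,2.5],"twist":[0,0,0]},{"claw":-0.2,"xyz":[0,0,3.5],"twist":[0,0,0]},{"claw":-0.2,"xyz":[0,0,3.5],"twist":[0,0,0]},{"claw":-0.2,"xyz":[0,0,3.5],"twist":[0,0,0]},{"claw":-0.2,"xyz":[0,0,2.5],"twist":[0,0,0]},{"claw":-0.2,"xyz":[0,0,1.2],"twist":[0,0,0]},{"claw":-0.2,"xyz":[0,0,1.1],"twist":[0,0,0]},{"claw":-0.2,"xyz":[0,0,0],"twist":[0,0,0]},{"claw":-0.2,"xyz":[0,0,0],"twist":[0,0,0]},{"claw":-0.2,"xyz":[0,0,0],"twist":[0,0,0]}]'
python3 -m crank '[{"claw":-0.2,"xyz":[0,0,0],"twist":[0,0,0]},{"claw":-0.2,"xyz":[0,0,0],"twist":[0,0,0]},{"claw":1,"xyz":[0,0,0],"twist":[0,0,0]},{"claw":1,"xyz":[0,0,0],"twist":[0,0,0]},{"claw":1,"xyz":[0,0,0],"twist":[0,0,0]},{"claw":1,"xyz":[0,0,0],"twist":[0,0,0]},{"claw":1,"xyz":[0,0,0],"twist":[0,0,0]},{"claw":1,"xyz":[0,0,0],"twist":[0,0,0]},{"claw":1,"xyz":[0,0,0],"twist":[0,0,0]},{"claw":1,"xyz":[0,0,0],"twist":[0,0,0]}]'
python3 -c "
from h import *
st()"
```

```text
clock: 54.73
tool_pos: [0.5248, 0.3964, 0.1026]
tool_rot: [2.222, 2.22, 0.005]
force: [-0.9, 1.1, -0.3]
finger_gap: 0.0511
gripper_force: 0.0
clock: 55.57
tool_pos: [0.5239, 0.3961, 0.1014]
tool_rot: [-2.222, -2.221, -0.002]
force: [-0.6, -0.4, 5.6]
finger_gap: 0.0191
gripper_force: 58.6
55.57 pos [0.5239 0.3961 0.1014] R [[0.0, 1.0, 0.001], [1.0, -0.0, 0.001], [0.001, 0.001, -1.0]] F [-0.6 -0.4  5.6] gap 0.0191 58.6
```

```bash
python3 -m crank '[{"claw":1,"xyz":[0,0,-1.5],"twist":[0,0,0]},{"claw":1,"xyz":[0,0,-2.5],"twist":[0,0,0]},{"claw":1,"xyz":[0,0,-3.5],"twist":[0,0,0]},{"claw":1,"xyz":[0,0,-3.5],"twist":[0,0,0]},{"claw":1,"xyz":[0,0,-3.5],"twist":[0,0,0]},{"claw":1,"xyz":[0,0,-3],"twist":[0,0,0]},{"claw":1,"xyz":[0,0,-0.5],"twist":[0,0,0]},{"claw":1,"xyz":[-2,0.6,0],"twist":[0,0,0]},{"claw":1,"xyz":[-3.4,1.04,0],"twist":[0,0,0]},{"claw":1,"xyz":[-3.4,1.04,0],"twist":[0,0,0]}]'
python3 -m crank '[{"claw":1,"xyz":[-3.4,1.04,0],"twist":[0,0,0]},{"claw":1,"xyz":[-3.4,1.04,0],"twist":[0,0,0]},{"claw":1,"xyz":[-3.4,1.04,0],"twist":[0,0,0]},{"claw":1,"xyz":[-3.4,1.04,0],"twist":[0,0,0]},{"claw":1,"xyz":[-3.4,1.04,0],"twist":[0,0,0]},{"claw":1,"xyz":[-3.4,1.04,0],"twist":[0,0,0]},{"claw":1,"xyz":[-3.4,1.04,0],"twist":[0,0,0]},{"claw":1,"xyz":[-1.35,0.4,0],"twist":[0,0,0]},{"claw":1,"xyz":[0,0,0],"twist":[0,0,0]},{"claw":1,"xyz":[0,0,0],"twist":[0,0,0]}]'
python3 -m crank '[{"claw":1,"xyz":[0,0,0],"twist":[0,0,0]},{"claw":1,"xyz":[0,0,0],"twist":[0,0,0]},{"claw":1,"xyz":[0,0,0],"twist":[0,0,0]},{"claw":1,"xyz":[0,0,0],"twist":[0,0,0]},{"claw":1,"xyz":[0,0,2],"twist":[0,0,0]},{"claw":1,"xyz":[0,0,2],"twist":[0,0,0]},{"claw":1,"xyz":[0,0,1],"twist":[0,0,0]},{"claw":1,"xyz":[0,0,0],"twist":[0,0,0]},{"claw":1,"xyz":[0,0,0],"twist":[0,0,0]},{"claw":1,"xyz":[0,0,0],"twist":[0,0,0]}]'
python3 chk.py
```

```text
clock: 56.4
tool_pos: [0.5491, 0.3084, 0.2802]
tool_rot: [-2.217, -2.225, 0.001]
force: [0.9, -0.6, -1.7]
finger_gap: 0.0189
gripper_force: 59.0
clock: 57.23
tool_pos: [0.6265, 0.0549, 0.2802]
tool_rot: [-2.225, -2.217, 0.002]
force: [-0.4, 0.8, -2.6]
finger_gap: 0.0194
gripper_force: 59.0
clock: 58.07
tool_pos: [0.6277, 0.0563, 0.2317]
tool_rot: [2.221, 2.22, 0.001]
force: [-0.1, 0.3, -1.5]
finger_gap: 0.0192
gripper_force: 59.0
58.07 pos [0.6277 0.0563 0.2317] R [[0.0, 1.0, 0.001], [1.0, -0.0, -0.0], [-0.0, 0.001, -1.0]] F [-0.1  0.3 -1.5] gap 0.0192 59.0
top
post 46 [array([ 0.437, -0.071]), array([0.017, 0.018]), np.float64(3.08)]
post 13 [array([0.435, 0.044]), array([0.005, 0.014]), np.float64(75.735)]
tray tilt [0.0851 0.0689] 0.6
 tray:
w px [307 202] disc [0.608 0.146] 0.058 knob [0.612 0.165 0.11 ] bgr [93. 89. 92.]
w px [413 199] disc [ 0.607 -0.161] 0.024 knob  bgr [169. 164. 166.]
w px [401 219] disc [ 0.55  -0.122] 0.025 knob [ 0.553 -0.124  0.109] bgr [181. 175. 178.]
w px [368 224] disc [ 0.518 -0.024] 0.053 knob  bgr [179. 169. 174.]
scene
post 104 [array([ 0.439, -0.073]), array([0.02 , 0.017]), np.float64(68.364)]
post 94 [array([0.438, 0.049]), array([0.018, 0.022]), np.float64(14.334)]
tray tilt [0.0932 0.0682] 0.7
w px [251 252] disc [0.327 0.22 ] 0.034 knob  bgr [ 79. 122. 190.]
 tray:
w px [342 243] disc [0.593 0.037] 0.146 knob [0.563 0.052 0.118] bgr [135. 131. 135.]
w px [393 245] disc [0.663 0.001] 0.1 knob  bgr [147. 142. 148.]
w px [381 277] disc [ 0.553 -0.122] 0.024 knob  bgr [150. 146. 151.]
w px [410 280] disc [ 0.607 -0.161] 0.018 knob  bgr [142. 139. 143.]
```

Nothing is in the way. Lower 6.2 cm, release, rise, and back away for a clear view.

```bash
python3 -m crank '[{"claw":1,"xyz":[0,0,1.5],"twist":[0,0,0]},{"claw":1,"xyz":[0,0,1.5],"twist":[0,0,0]},{"claw":1,"xyz":[0,0,1],"twist":[0,0,0]},{"claw":1,"xyz":[0,0,0.8],"twist":[0,0,0]},{"claw":1,"xyz":[0,0,0.6],"twist":[0,0,0]},{"claw":1,"xyz":[0,0,0.5],"twist":[0,0,0]},{"claw":1,"xyz":[0,0,0.3],"twist":[0,0,0]},{"claw":1,"xyz":[0,0,0],"twist":[0,0,0]},{"claw":1,"xyz":[0,0,0],"twist":[0,0,0]},{"claw":1,"xyz":[0,0,0],"twist":[0,0,0]}]'
python3 -m crank '[{"claw":1,"xyz":[0,0,0],"twist":[0,0,0]},{"claw":1,"xyz":[0,0,0],"twist":[0,0,0]},{"claw":0.5,"xyz":[0,0,0],"twist":[0,0,0]},{"claw":0.1,"xyz":[0,0,0],"twist":[0,0,0]},{"claw":-0.1,"xyz":[0,0,0],"twist":[0,0,0]},{"claw":-0.1,"xyz":[0,0,0],"twist":[0,0,0]},{"claw":-0.1,"xyz":[0,0,-2],"twist":[0,0,0]},{"claw":-0.1,"xyz":[0,0,-3],"twist":[0,0,0]},{"claw":-0.1,"xyz":[0,0,-3],"twist":[0,0,0]},{"claw":-0.1,"xyz":[0,0,-3],"twist":[0,0,0]}]'
python3 -m crank '[{"claw":-0.2,"xyz":[3,-1,0],"twist":[0,0,0]},{"claw":-0.2,"xyz":[3.7,-1,0],"twist":[0,0,0]},{"claw":-0.2,"xyz":[3.7,-1,0],"twist":[0,0,0]},{"claw":-0.2,"xyz":[3.7,-1,0],"twist":[0,0,0]},{"claw":-0.2,"xyz":[3.7,-1,0],"twist":[0,0,0]},{"claw":-0.2,"xyz":[3.7,-1,0],"twist":[0,0,0]},{"claw":-0.2,"xyz":[3.7,-1,0],"twist":[0,0,0]},{"claw":-0.2,"xyz":[3.7,-1,0],"twist":[0,0,0]},{"claw":-0.2,"xyz":[0,0,0],"twist":[0,0,0]},{"claw":-0.2,"xyz":[0,0,0],"twist":[0,0,0]}]'
python3 chk.py
python3 - <<'E'
import cv2,numpy as np,glob,os
t=max(glob.glob('pics/top_6*.png'),key=os.path.getmtime);s=max(glob.glob('pics/scene_6*.png'),key=os.path.getmtime)
a=cv2.resize(cv2.imread(t)[170:275,290:440],(600,420)[:2],interpolation=cv2.INTER_CUBIC)[:300]
b=cv2.resize(cv2.imread(s)[205:345,285:445],(600,525),interpolation=cv2.INTER_CUBIC)
np.vstack;cv2.imwrite('pics/fin.png',cv2.resize(np.vstack([a,b]),(436,600)))
E
```

```text
clock: 59.0
tool_pos: [0.6272, 0.0564, 0.1692]
tool_rot: [2.222, 2.221, 0.001]
force: [0.1, 1.3, -0.1]
finger_gap: 0.0189
gripper_force: 59.2
clock: 59.83
tool_pos: [0.6268, 0.0559, 0.2796]
tool_rot: [-2.223, -2.22, 0.002]
force: [0.1, 0.4, -0.0]
finger_gap: 0.0474
gripper_force: 0.0
clock: 60.67
tool_pos: [0.5454, 0.3492, 0.2781]
tool_rot: [-2.214, -2.228, 0.0]
force: [0.3, -0.8, -0.6]
finger_gap: 0.0511
gripper_force: 0.0
60.67 pos [0.5454 0.3492 0.2781] R [[-0.006, 1.0, -0.001], [1.0, 0.006, 0.001], [0.001, -0.001, -1.0]] F [ 0.3 -0.8 -0.6] gap 0.0511 0.0
top
post 44 [array([ 0.437, -0.071]), array([0.017, 0.018]), np.float64(84.787)]
post 45 [array([0.437, 0.05 ]), array([0.016, 0.017]), np.float64(0.812)]
tray tilt [-0.0112  0.0694] 0.51
w px [281 299] disc [0.325 0.22 ] 0.034 knob  bgr [ 42. 123. 226.]
 tray:
w px [363 205] disc [ 0.593 -0.01 ] 0.194 knob  bgr [178. 169. 173.]
w px [379 193] disc [ 0.625 -0.058] 0.138 knob [ 0.608 -0.16   0.117] bgr [154. 147. 150.]
w px [338 193] disc [0.627 0.06 ] 0.025 knob [0.627 0.06  0.114] bgr [153. 149. 151.]
w px [316 204] disc [0.592 0.122] 0.026 knob [0.591 0.122 0.114] bgr [159. 155. 157.]
w px [340 217] disc [0.557 0.057] 0.026 knob [0.557 0.058 0.114] bgr [160. 155. 158.]
w px [401 218] disc [ 0.55  -0.121] 0.026 knob [ 0.551 -0.12   0.117] bgr [183. 177. 180.]
scene
post 103 [array([ 0.439, -0.073]), array([0.016, 0.019]), np.float64(8.892)]
post 92 [array([0.437, 0.049]), array([0.017, 0.02 ]), np.float64(15.914)]
tray tilt [-0.0189  0.0778] 0.08
w px [251 253] disc [0.326 0.219] 0.034 knob  bgr [ 79. 120. 187.]
 tray:
w px [378 257] disc [ 0.593 -0.011] 0.193 knob [0.56  0.05  0.114] bgr [142. 137. 142.]
w px [410 280] disc [ 0.6   -0.166] 0.032 knob [ 0.605 -0.164  0.116] bgr [130. 127. 131.]
```

View pics/fin.png

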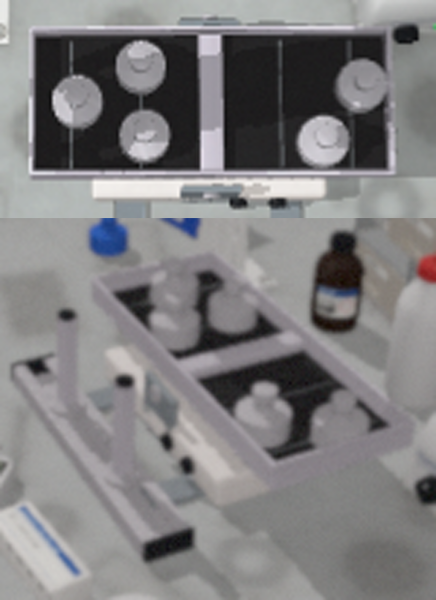

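```bash
python3 -m crank '[{"claw":-0.2,"xyz":[0,0,0],"twist":[0,0,0]},{"claw":-0.2,"xyz":[0,0,0],"twist":[0,0,0]},{"claw":-0.2,"xyz":[0,0,0],"twist":[0,0,0]},{"claw":-0.2,"xyz":[0,0,0],"twist":[0,0,0]},{"claw":-0.2,"xyz":[0,0,0],"twist":[0,0,0]},{"claw":-0.2,"xyz":[0,0,0],"twist":[0,0,0]},{"claw":-0.2,"xyz":[0,0,0],"twist":[0,0,0]},{"claw":-0.2,"xyz":[0,0,0],"twist":[0,0,0]},{"claw":-0.2,"xyz":[0,0,0],"twist":[0,0,0]},{"claw":-0.2,"xyz":[0,0,0],"twist":[0,0,0]}]'
python3 - <<'E'
from det import *
for n in ('top','scene'):
    im,d,K,D,T=cam(n);P=cloud(d,K,D,T).reshape(-1,3);P=P[~np.isnan(P[:,0])]
    for nm,xl,xh,zl,zh in (('mat',.53,.655,.055,.078),('rims',.514,.524,.08,.1)):
        Q=P[(P[:,0]>xl)&(P[:,0]<xh)&(abs(P[:,1]+.0095)<.17)&(abs(P[:,1]+.0095)>.02)&(P[:,2]>zl)&(P[:,2]<zh)]
        c=np.polyfit(Q[:,1]+.0095,Q[:,2],1);print(n,nm,len(Q),c.round(4))
E
```

```text
clock: 61.6
tool_pos: [0.5471, 0.3454, 0.2787]
tool_rot: [-2.222, -2.221, 0.0]
force: [0.1, -0.9, 0.6]
finger_gap: 0.0512
gripper_force: 0.0
top mat 3071 [-0.013   0.0684]
top rims 198 [-0.0081  0.0879]
scene mat 1353 [-0.0099  0.0687]
scene rims 275 [-0.0062  0.0866]
```

The view shows both posts upright in the rail and all five weights upright on the tray, three on the +y side and two on the −y side. The tray's tilt is about −0.01 rad, which is level, so I hand in.

```bash
python3 -c "
from rig import bot
print(bot.hand_in())"
```

```text
the job is handed in; nothing more can be done
None
```

Both guard posts are fitted and turned in the rail, and all five weights stand upright on the tray, three on the +y side of the rib and two on the −y side; the tray sits about 0.01 rad (0.6°) off level, and the job is handed in at about 62 s.

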